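# Lay up an acrylic display stand for bonding

### The arm

A 6-joint arm with a two-finger parallel gripper is mounted at the origin on the work surface. World frame = base frame: x ahead of the robot, y to its left, z up, the work surface at z = 0. Lengths are in m, angles in rad, forces in N, time in s.
With the tool pointing down it reaches from about 0.3 to 0.875 m from the base axis. Payload 6.4 kg.
Tool frame: the origin (TCP) lies between the finger pads; the fingertips stand 11 mm ahead of it and the grasp point (between the pads) lies 8 mm behind it (ctrl.tcp_to_tips is the y of the fingertips in the tool frame, in m); y points along the fingers, x is the direction in which the jaws open and shut, and the axes are right-handed (so a half turn about y gives the same grasp; the last joint's range is limited). The gripper opens to 85 mm and grips with 20 to 120 N. Pads are 22 mm wide; open, the fingers measure 114 mm over their backs; the gripper's body (76 mm by 85 mm) begins 54 mm behind the grasp point. The pads swing forward as they close: fully open they stand 13 mm farther back than shut.
Start: joints at [-1.411, 0.181, 1.607, -0, 1.354, -0.206], TCP at [0.206, -0.537, 0.242] pointing down, gripper open.
Joint ranges: [-2.99, 2.99], [-0.89, 2.07], [0.3, 2.58], [-1.14, 4.28], [0, 2.63], [-3.12, 3.12]. Speed limits (rad/s): [2.57, 2.57, 3.01, 3.14, 3.14, 3.14].

### API

Orientations are given as a unit quaternion [w, x, y, z].
In Python, from bench import ctrl gives the robot as it stands.
- The arm moves only by the tool apply_moves, never from a script. Its argument "plan" is text: rows parted by semicolons, each of 7 numbers parted by spaces: the shift along the tool's x, y, z each as a share of 0.05 m, from -1 to 1, then the turn, a rotation vector about the tool's x, y, z each as a share of 0.12 rad, from -1 to 1, then the opening, from 0 (shut) to 1 (fully open). In form: dx dy dz wx wy wz claw; .... A call has exactly 5 rows; each row shifts and turns the commanded pose from where the row before left it, along the tool's axes as they then stand; what a row does not reach is not made up. A row lasts 1/10 s, in which the tool goes at most 50 mm and 8.59 degrees, less where a joint would pass 70% of its speed; a pose out of reach is approached as far as the arm can. A call with a number of a shift or a turn outside -1 to 1 is refused whole. A call with a gripper value outside its range is refused whole. The fingers move at their own pace and stop on an object; the grip force is fixed at half the most. Time passes only in rows, so rows that do not move let the fingers close, or fill a call up. It gives the time, the measured TCP pose, the force and the opening at its end, in the units of the state.
- ctrl.get_obs(): the state, without advancing time (a new reading comes with each control period).
- ctrl.camera(name): name is "scene" or "top"; returns the picture (384x512x3 uint8, red, green, blue); there is no depth.
- ctrl.get_calibration(name): a dict with "intrinsics" (3x3 intrinsics, pixels), "R" (3x3) and "t" (3): a world point X has camera coordinates R X + t. Camera axes: x right, y down, z forward; pixel columns grow to the right and rows downward; lengths in m; the calibration is good to about 2 mm. A picture is of the moment at which its call begins. get_calibration takes no time and is no camera call.
- ctrl.hand_in(): hands the job in, once; it reports no verdict.
Trained networks look in the newest picture that a camera, given by its name, has taken for a name from the list of things; names that differ only in an ending like _2 or _b are one class to them, and where a whole thing is asked for, a point or a joint stands for the part that bears it (a point fixed in the world has none). Each returns a list of dicts, best first, with "score" (0 to 1); they miss things now and then, are a little off and sometimes report something else, mostly with a low value. They report only what shows in the picture. A call takes as long as a camera call. They do not tell look-alikes from the thing itself.
- ctrl.recognise(camera, target): "point" ([x, y, z] in m, in world coordinates, good to about 4 mm: the middle of the surface that is visible of it).
The state is a dict: "time_s": time; "q": joint angles; "dq": joint speeds; "joint_efforts": joint torques, N m; "eef_pos": TCP position; "eef_rot": TCP orientation; "wrist_force": force on the tool from outside, world axes, zero at the start; "torque": the same for the moment, N m; "opening": opening from 0.0 (shut) to 1.0 (fully open).
Only numpy, scipy, OpenCV 4.12 (cv2) and the standard library are available. Lean on these libraries where they do the work, as an engineer would, in place of code of your own. Each camera call takes 0.05 s, during which the arm holds its last target.

### The job

Lay up the display stand on the black base: stand the red riser on the outlined square at the base's left end and the green riser on the one at its right end (left and right as seen from the robot), squared up with the base, then lay the blue shelf across the top of both, centred over the base and in line with it. Then stand the steel weight in the middle of the shelf to press it down, and also stand the white adhesive bottle upright in the middle of the round teal rubber coaster. Leave the white base empty, leave the amber offcut where it lies, and finish with everything let go and at rest.

Things in the scene. Friction and masses are not known exactly. Their poses are not given: they have to be found in the camera images.
- red_riser: Loose red acrylic block, 50 x 50 x 45 mm high, about 0.13 kg. Origin at the centre of its underside, z up; x and y square to its sides.
- green_riser: Loose green acrylic block, 50 x 50 x 45 mm high, about 0.13 kg, otherwise as the red one. Origin at the centre of its underside, z up; x and y square to its sides.
- shelf: Loose blue acrylic plate lying flat on the table, 50 mm (its x) by 190 mm (its y) by 12 mm thick, about 0.14 kg. Origin at the centre of its underside, z up.
- weight: Loose plain round steel weight, diameter 44 mm, 42 mm high, with a shallow dish in its top, 0.4 to 0.55 kg. Origin at the centre of its underside, z up.
- bottle: Loose upright white adhesive bottle: straight round body of diameter 40 mm up to 75 mm high, then a shoulder and a thin orange nozzle to 100 mm. About 0.1 kg. Origin at the centre of its underside, z up.
- black_base: Fixed black acrylic slab on the table, 90 mm (its x) by 190 mm (its y) by 10 mm thick. Origin at the centre of its underside, z up. White outlines on its top mark two squares of 57 mm (outer size), centred 60 mm to either side of its middle along y: the left one (seen from the robot) at y = +60 mm, the right one at y = -60 mm in its own frame. It is turned by no more than 20 degrees.
- white_base: Fixed white acrylic slab for another order, the same size and shape as the black one, with grey outlines; it must stay empty. Origin at the centre of its underside, z up.
- coaster: Fixed round teal rubber coaster, diameter 90 mm, 6 mm thick. Origin at the centre of its underside, z up.
- offcut: Loose amber acrylic offcut, 60 mm (its x) by 40 mm (its y) by 20 mm high; a bystander, to be left where it is. Origin at the centre of its underside, z up.
Mind the look-alikes: they are no part of the job. Of the things that look like the coaster, take the one that is farthest to the robot's left at the start.

How it is judged:
On the way, in this order (a step that is already met when the one before it is completed fails the run):
1. both risers stand on their own squares of the black base, red left and green right (x of red_riser in the frame of black_base between -0.012 and 0.012 m and y of red_riser in the frame of black_base between 0.048 and 0.072 m and z of red_riser in the frame of black_base between 0.007 and 0.013 m and angle between each of red_riser, green_riser's own z axis and vertical below 0.06 rad and (angle between the x axis of red_riser and the x axis of black_base, either way round below 0.2 rad or angle between the x axis of red_riser and the y axis of black_base, either way round below 0.2 rad) and x of green_riser in the frame of black_base between -0.012 and 0.012 m and y of green_riser in the frame of black_base between -0.072 and -0.048 m and z of green_riser in the frame of black_base between 0.007 and 0.013 m and (angle between the x axis of green_riser and the x axis of black_base, either way round below 0.2 rad or angle between the x axis of green_riser and the y axis of black_base, either way round below 0.2 rad)), for 0.2 s.
2. the blue shelf lies across both risers (all of step 1 and horizontal distance between shelf and black_base below 0.015 m and z of shelf in the frame of black_base between 0.051 and 0.059 m and angle between the y axis of shelf and the y axis of black_base, either way round below 0.15 rad and angle between shelf's own z axis and vertical below 0.05 rad and contact force between shelf and the fingers below 0.1 N), for 0.2 s.
3. the weight stands in the middle of the shelf (all of step 1 and horizontal distance between shelf and black_base below 0.015 m and z of shelf in the frame of black_base between 0.051 and 0.059 m and angle between the y axis of shelf and the y axis of black_base, either way round below 0.15 rad and angle between shelf's own z axis and vertical below 0.05 rad and horizontal distance between weight and shelf below 0.015 m and z of weight in the frame of shelf between 0.009 and 0.015 m and angle between weight's own z axis and vertical below 0.06 rad), for 0.2 s.
At the end, for the whole second after the job is handed in: Risers on their squares within 12 mm, square within 0.2 rad; shelf level on both, within 15 mm of the base's centre, 0.15 rad; weight upright within 15 mm of the shelf's centre; bottle upright within 15 mm of the coaster's; all released, at rest; offcut within 20 mm of its start (all of step 3 and horizontal distance between bottle and coaster below 0.015 m and z of bottle in the frame of coaster between 0.003 and 0.009 m and angle between bottle's own z axis and vertical below 0.06 rad and linear speed of each of red_riser, green_riser, shelf, weight, bottle below 0.02 m/s and contact force between each of red_riser, green_riser, shelf, weight, bottle and the fingers below 0.1 N and distance of offcut from where it was at the start of the episode below 0.02 m); the robot touches nothing.
It fails at once if the amber offcut is shoved away (distance of offcut from where it was at the start of the episode above 0.02 m).
It fails at once if something that belongs elsewhere is set down on the white base (contact force between any of red_riser, green_riser, shelf, weight, bottle and white_base above 0.3 N).
It also fails if it takes over 115 s, if anything falls off the work surface, if the arm or the gripper's body presses on something with over 40 N, if the wrist force passes 120 N, or if a joint passes its speed limit or range.

## Working session

There is one attempt and no reset: what is moved stays moved. The work goes in short steps, Python scripts to look and compute and a tool call to move; the robot and the scene stay as the last step left them, time stands still between calls to the robot, and variables do not carry over. Pictures are saved under pics/ and viewed, and the job is handed in when it is done.

Besides the shell and the picture viewer there is one more tool, called after "Call:" as name(argument=value, ...), one argument or row to a line, values as JSON. apply_moves: Moves the arm, as the interface text tells. Shift numbers are shares of 0.05 m and turn numbers shares of 0.12 rad, none past 1 either way. Its arguments: {"type":"object","properties":{"plan":{"type":"string"}},"required":["plan"]}

```bash
ls; mkdir -p pics; python3 - <<'E'
from bench import ctrl
import cv2,numpy as np
print(ctrl.get_obs())
for n in("scene","top"):
    im=ctrl.camera(n); cv2.imwrite(f"pics/{n}0.png",im[:,:,::-1]); c=ctrl.get_calibration(n); print(n,c)
    cv2.imwrite(f"pics/{n}0.png",cv2.resize(im[:,:,::-1],(800,600),interpolation=cv2.INTER_CUBIC))
E
```

```text
pics
{'time_s': 0.0, 'q': array([-1.41132709e+00,  1.81539857e-01,  1.60800712e+00, -1.01090303e-05,
        1.35386165e+00, -2.06296577e-01]), 'dq': array([ 5.97629660e-04, -2.09522413e-03, -6.27128181e-04, -4.69492847e-06,
        7.33445959e-04,  5.20624568e-04]), 'joint_efforts': array([ 1.89953527e-03, -4.44871151e+01, -3.51333368e+01, -1.51659719e-04,
        9.15771903e-03, -2.67760248e-05]), 'eef_pos': array([ 0.20558279, -0.5364008 ,  0.24138526]), 'eef_rot': array([ 0.5830566 , -0.58213243,  0.40117412, -0.4002826 ]), 'wrist_force': array([-1.04619735, -0.7223986 ,  0.19658438]), 'torque': array([-0.0097263 ,  0.01878298, -0.03885213]), 'opening': 1.0013557388374021}
scene {'intrinsics': array([[492.0644789 ,   0.        , 257.85346607],
       [  0.        , 492.0644789 , 200.39800531],
       [  0.        ,   0.        ,   1.        ]]), 'R': array([[-0.59390538,  0.80453   ,  0.00280696],
       [ 0.62107676,  0.46069208, -0.63405557],
       [-0.51140987, -0.37482568, -0.77328239]]), 't': array([ 0.35722684, -0.23367566,  1.89440484])}
top {'intrinsics': array([[469.04260343,   0.        , 253.14342371],
       [  0.        , 469.04260343, 189.19680359],
       [  0.        ,   0.        ,   1.        ]]), 'R': array([[ 0.02655099, -0.99964274, -0.003072  ],
       [-0.98643725, -0.02570205, -0.162114  ],
       [ 0.16197712,  0.00733462, -0.98676725]]), 't': array([-0.07012009,  0.46740123,  1.50891643])}
```

View pics/top0.png

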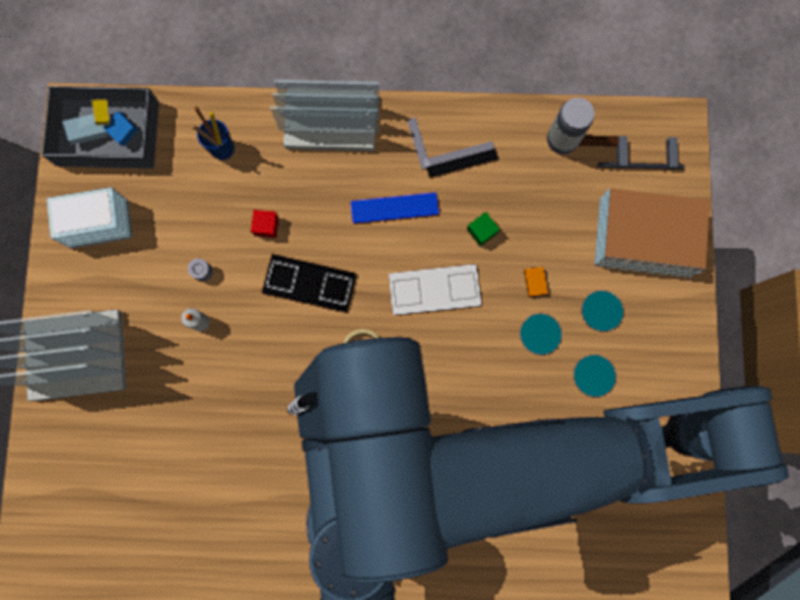

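View pics/scene0.png

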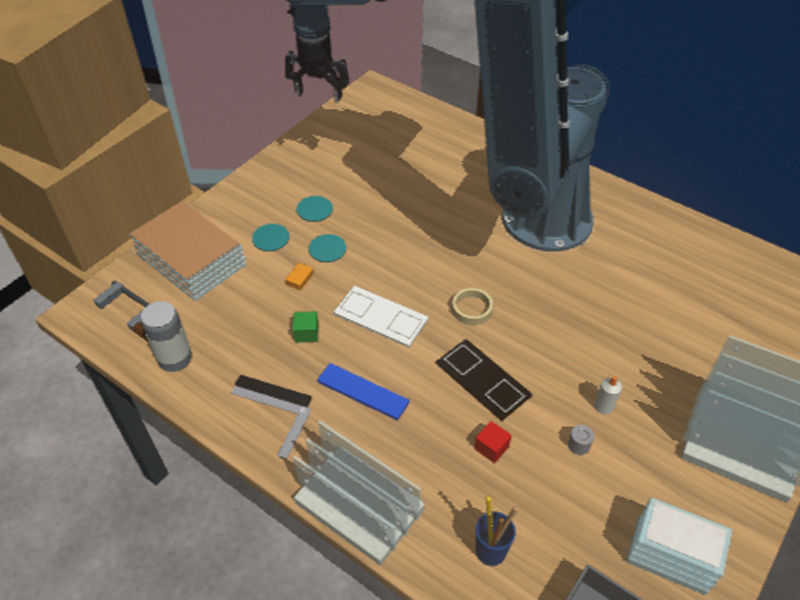

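The top view (800x600) shows these pairs that could be confused:
- **Coasters:** teal discs at (541,334), (602,311) and (595,376). The robot's left is image left, so I choose (541,334).
- **Bases:** black at (310,283), white at (435,289).
- **Blue:** shelf at (395,208); the small blue scrap in the tray at (120,127) is not it.
- **Weight and bottle:** weight at (199,270), bottle at (193,319). The grey jar at (572,125) is neither.

Next I'll fit the poses and check with a close crop.

```bash
cat > h.py <<'E'
from bench import ctrl
import cv2,numpy as np
from scipy.optimize import minimize
from scipy.spatial.transform import Rotation as Rn
S=4
def proj(n,X):
    c=ctrl.get_calibration(n); p=(c["R"]@np.atleast_2d(X).T).T+c["t"]; p=p@c["intrinsics"].T
    return p[:,:2]/p[:,2:]
def ray(n,uv,z):
    c=ctrl.get_calibration(n); R=c["R"];t=c["t"]; o=-R.T@t
    d=R.T@np.linalg.inv(c["intrinsics"])@np.array([uv[0],uv[1],1.]); return o+d*(z-o[2])/d[2]
def box(sx,sy,h):
    return np.array([[a*sx/2,b*sy/2,c*h] for a in(-1,1) for b in(-1,1) for c in(0,1)])
def cyl(d,h):
    a=np.linspace(0,2*np.pi,40,endpoint=False); r=np.c_[np.cos(a),np.sin(a)]*d/2
    return np.r_[np.c_[r,0*a],np.c_[r,0*a+h]]
def place(P,x,y,th,z0):
    c,s=np.cos(th),np.sin(th); return P@np.array([[c,s,0],[-s,c,0],[0,0,1]])+[x,y,z0]
def sil(n,P):
    m=np.zeros((384*S,512*S),np.uint8); q=(proj(n,P)+.5)*S-.5
    h=cv2.convexHull(np.round(q).astype(np.int32)); cv2.fillConvexPoly(m,h,1); return m
def mask(im,seed,cond,hull=True):
    m=cond(cv2.cvtColor(im,cv2.COLOR_RGB2HSV).astype(int)).astype(np.uint8)
    m=cv2.resize(m*255,None,fx=S,fy=S,interpolation=cv2.INTER_LINEAR)>127
    m=m.astype(np.uint8)
    k,l,st,ce=cv2.connectedComponentsWithStats(m)
    best=None
    for i in range(1,k):
        if st[i,4]<25*S*S: continue
        d=np.hypot(*(ce[i]/S-seed))
        if best is None or d<best[0]: best=(d,i)
    mm=(l==best[1]).astype(np.uint8)
    if hull:
        c=cv2.findContours(mm,cv2.RETR_EXTERNAL,cv2.CHAIN_APPROX_NONE)[0]; c=max(c,key=cv2.contourArea)
        cv2.fillConvexPoly(mm,cv2.convexHull(c),1)
    return mm,best[0]
def fit(ims,P,cond,xy,z0=0,ths=(0,),cams=("top","scene")):
    ms={}
    for n in cams:
        zc=z0+P[:,2].max()/2
        ms[n],d=mask(ims[n],proj(n,[xy[0],xy[1],zc])[0],cond)
    def f(v):
        s=0
        for n in cams:
            a=sil(n,place(P,v[0],v[1],v[2],z0)); b=ms[n]; s+=1-(a&b).sum()/(a|b).sum()
        return s
    best=None
    for th in ths:
        v0=np.array([xy[0],xy[1],th])
        r=minimize(f,v0,method="Nelder-Mead",options=dict(initial_simplex=[v0,v0+[.012,0,0],v0+[0,.012,0],v0+[0,0,.2 if len(ths)>1 else .0001]],xatol=2e-4,fatol=1e-4,maxiter=150))
        if best is None or r.fun<best.fun: best=r
    return best.x,best.fun/len(cams)
hsv={
'red':lambda h:((h[...,0]<8)|(h[...,0]>172))&(h[...,1]>170)&(h[...,2]>60),
'green':lambda h:(h[...,0]>50)&(h[...,0]<75)&(h[...,1]>140),
'blue':lambda h:(h[...,0]>110)&(h[...,0]<128)&(h[...,1]>170)&(h[...,2]>70),
'teal':lambda h:(h[...,0]>82)&(h[...,0]<98)&(h[...,1]>150),
'black':lambda h:(h[...,2]<55),
'white':lambda h:(h[...,1]<45)&(h[...,2]>140),
'amber':lambda h:(h[...,0]>8)&(h[...,0]<16)&(h[...,1]>205)&(h[...,2]>120),
}
E
cat > m.py <<'E'
from h import *
ims={n:ctrl.camera(n) for n in("top","scene")}
np.save("ims0.npy",np.array([ims["top"],ims["scene"]]))
k=0.64
pts={}
for nm,px,P,c,z in [("red",(264,223),box(.05,.05,.045),'red',.03),("green",(484,229),box(.05,.05,.045),'green',.03),
  ("shelf",(395,208),box(.05,.19,.012),'blue',.01),("black",(310,283),box(.09,.19,.01),'black',.01),("white",(435,289),box(.09,.19,.01),'white',.01),
  ("coaster",(541,334),cyl(.09,.006),'teal',.006),("coB",(602,311),cyl(.09,.006),'teal',.006),("coC",(595,376),cyl(.09,.006),'teal',.006),("offcut",(537,282),box(.06,.04,.02),'amber',.015)]:
    p=ray("top",np.array(px)*k,z); ths=(0,) if nm.startswith("co") else (-.6,-.2,.2,.6)
    v,e=fit(ims,P,hsv[c],p[:2],0,ths); print(nm,p[:2].round(3),v.round(4),"err",round(e,3))
for nm in("weight","bottle","red_riser","green_riser","shelf","coaster","black_base"):
    for cam in("top","scene"):
        print(nm,cam,[(np.round(d["point"],3),round(d["score"],2)) for d in ctrl.recognise(cam,nm)[:4]])
print(ctrl.get_obs()["time_s"])
t=ims["top"][140:260,90:430,::-1]; cv2.imwrite("pics/crop1.png",cv2.resize(t,None,fx=2.3,fy=2.3,interpolation=cv2.INTER_CUBIC))
t=ims["scene"][120:300,140:420,::-1]; cv2.imwrite("pics/crop2.png",cv2.resize(t,None,fx=2.8,fy=2.8,interpolation=cv2.INTER_CUBIC))
E
python3 m.py
```

```text
red [0.622 0.23 ] [ 0.624   0.2311 -0.0957] err 0.089
green [ 0.621 -0.244] [ 0.6245 -0.2429 -0.8031] err 0.228
shelf [ 0.668 -0.051] [ 0.6711 -0.05    0.1333] err 0.11
black [0.496 0.128] [ 0.4983  0.13   -0.2019] err 0.05Traceback (most recent call last):
  File "m.py", line 10, in <module>
    v,e=fit(ims,P,hsv[c],p[:2],0,ths); print(nm,p[:2].round(3),v.round(4),"err",round(e,3))
        ~~~^^^^^^^^^^^^^^^^^^^^^^^^^^
  File "h.py", line 50, in fit
    r=minimize(f,v0,method="Nelder-Mead",options=dict(initial_simplex=[v0,v0+[.012,0,0],v0+[0,.012,0],v0+[0,0,.2 if len(ths)>1 else .0001]],xatol=2e-4,fatol=1e-4,maxiter=150))
    res = _minimize_neldermead(fun, x0, args, callback, bounds=bounds,
                               **options)
    fxr = func(xr)
    fx = function(np.copy(x), *(wrapper_args + args))
  File "h.py", line 45, in f
    a=sil(n,place(P,v[0],v[1],v[2],z0)); b=ms[n]; s+=1-(a&b).sum()/(a|b).sum()
  File "h.py", line 20, in sil
    m=np.zeros((384*S,512*S),np.uint8); q=(proj(n,P)+.5)*S-.5
                                           ~~~~^^^^^
  File "h.py", line 7, in proj
    c=ctrl.get_calibration(n); p=(c["R"]@np.atleast_2d(X).T).T+c["t"]; p=p@c["intrinsics"].T
ValueError: time passes only in moves, steps and waits
```

```bash
python3 - <<'E'
s=open('h.py').read()
s=s.replace('S=4\n','S=4\nCAL={n:ctrl.get_calibration(n) for n in("top","scene")}\n',1).replace('ctrl.get_calibration(n); p=','CAL[n]; p=').replace('ctrl.get_calibration(n); R=','CAL[n]; R=')
open('h.py','w').write(s)
s=open('m.py').read()
s=s.replace('ims={n:ctrl.camera(n) for n in("top","scene")}\nnp.save("ims0.npy",np.array([ims["top"],ims["scene"]]))','a=np.load("ims0.npy"); ims=dict(top=a[0],scene=a[1])')
i=s.index('for nm in("weight"'); j=s.index('t=ims')
open('m.py','w').write(s[:i]+s[j:])
E
cat > r.py <<'E'
from bench import ctrl
import numpy as np
for n in("top","scene"): ctrl.camera(n)
for nm in("weight","bottle","red_riser","green_riser"):
    for cam in("top","scene"):
        print(nm,cam,[(np.round(d["point"],3),round(d["score"],2)) for d in ctrl.recognise(cam,nm)[:3]])
print(ctrl.get_obs()["time_s"])
E
ls; python3 m.py; python3 r.py
python3 - <<'E'
import numpy as np,cv2
a=np.load('ims0.npy'); h=[cv2.cvtColor(x,cv2.COLOR_RGB2HSV) for x in a]
print("green top",h[0][140:152,305:315:3].tolist()[::3]); print("green sc",h[1][200:220:5,188:204:4].tolist())
print("red sc",h[1][272:294:5,306:326:4].tolist())
E
```

```text
h.py
ims0.npy
m.py
pics
r.py
red [0.622 0.23 ] [ 0.624   0.2311 -0.0957] err 0.089
green [ 0.621 -0.244] [ 0.6245 -0.2429 -0.8031] err 0.228
shelf [ 0.668 -0.051] [ 0.6711 -0.05    0.1333] err 0.11
black [0.496 0.128] [ 0.4983  0.13   -0.2019] err 0.05
white [ 0.49  -0.142] [ 0.4922 -0.1419  0.1479] err 0.03
weight top [(array([0.516, 0.358, 0.039]), 0.61)]
weight scene [(array([0.528, 0.367, 0.043]), 0.58), (array([0.423, 0.365, 0.06 ]), 0.37)]
bottle top []
bottle scene []
red_riser top [(array([0.619, 0.224, 0.048]), 0.51)]
red_riser scene [(array([0.632, 0.232, 0.043]), 0.89), (array([ 0.671, -0.044,  0.012]), 0.46)]
green_riser top [(array([0.62 , 0.224, 0.046]), 0.6), (array([ 0.623, -0.24 ,  0.048]), 0.52)]
green_riser scene [(array([ 0.634, -0.231,  0.048]), 0.62)]
0.7
green top [[[62, 203, 108], [68, 255, 109], [67, 255, 110], [50, 172, 107]], [[67, 255, 107], [68, 255, 110], [67, 255, 106], [67, 255, 106]], [[67, 255, 111], [67, 255, 112], [68, 255, 108], [66, 255, 106]], [[67, 255, 110], [68, 255, 112], [67, 255, 107], [68, 255, 100]]]
green sc [[[48, 126, 144], [62, 153, 
[... 411 characters left out ...]
, [1, 205, 192], [1, 205, 193], [1, 208, 190], [1, 204, 191]], [[5, 191, 95], [5, 190, 98], [3, 199, 122], [1, 198, 162], [3, 199, 128]], [[17, 117, 187], [11, 139, 143], [5, 187, 97], [3, 202, 129], [17, 113, 171]]]Traceback (most recent call last):
  File "m.py", line 9, in <module>
    v,e=fit(ims,P,hsv[c],p[:2],0,ths); print(nm,p[:2].round(3),v.round(4),"err",round(e,3))
        ~~~^^^^^^^^^^^^^^^^^^^^^^^^^^
  File "h.py", line 42, in fit
    ms[n],d=mask(ims[n],proj(n,[xy[0],xy[1],zc])[0],cond)
            ~~~~^^^^^^^^^^^^^^^^^^^^^^^^^^^^^^^^^^^^^^^^^
  File "h.py", line 33, in mask
    mm=(l==best[1]).astype(np.uint8)
           ~~~~^^^
TypeError: 'NoneType' object is not subscriptable
```

```bash
python3 - <<'E'
import numpy as np,cv2
a=np.load('ims0.npy'); h=[cv2.cvtColor(x,cv2.COLOR_RGB2HSV) for x in a]
k=.64
for n,p,q in[("teal",(541,334),(328,248)),("blue",(395,208),(365,390)),("amber",(537,282),(299,276)),("weight",(199,270),(581,437)),("bottle",(193,319),(607,400)),("redside",(264,223),(484,445)),("wood",(470,380),(450,460))]:
    print(n,[h[i][int(r[1]*k),int(r[0]*k)].tolist() for i,r in((0,p),(1,q))])
for n,w in(("b_top",(0,190,216,108,140)),("b_sc",(1,236,270,375,402))):
    i,r0,r1,c0,c1=w; cv2.imwrite(f"pics/{n}.png",cv2.resize(a[i][r0:r1,c0:c1,::-1],None,fx=14,fy=14,interpolation=cv2.INTER_CUBIC))
E
sed -i "s/'green':.*/'green':lambda h:(h[...,0]>45)\&(h[...,0]<78)\&(h[...,1]>115),/; s/'teal':.*/'teal':lambda h:(h[...,0]>78)\&(h[...,0]<98)\&(h[...,1]>120),/;s/'blue':.*/'blue':lambda h:(h[...,0]>105)\&(h[...,0]<130)\&(h[...,1]>130),/;s/'red':.*/'red':lambda h:((h[...,0]<8)|(h[...,0]>172))\&(h[...,1]>140)\&(h[...,2]>40),/" h.py; python3 m.py
```

```text
teal [[92, 255, 102], [89, 143, 134]]
blue [[112, 235, 179], [113, 177, 197]]
amber [[16, 255, 193], [17, 200, 223]]
weight [[130, 19, 158], [165, 3, 149]]
bottle [[9, 50, 101], [27, 23, 124]]
redside [[179, 245, 183], [4, 184, 94]]
wood [[15, 140, 168], [16, 116, 170]]
red [0.622 0.23 ] [ 0.6238  0.2297 -0.0784] err 0.069
green [ 0.621 -0.244] [ 0.6265 -0.243   0.6991] err 0.11
shelf [ 0.668 -0.051] [ 0.6708 -0.0503  0.1375] err 0.064
black [0.496 0.128] [ 0.4983  0.13   -0.2019] err 0.05
white [ 0.49  -0.142] [ 0.4922 -0.1419  0.1479] err 0.03
coaster [ 0.399 -0.37 ] [ 4.008e-01 -3.710e-01  1.000e-04] err 0.12
coB [ 0.452 -0.501] [ 4.554e-01 -5.022e-01  1.000e-04] err 0.127
coC [ 0.313 -0.484] [ 0.3147 -0.4848  0.    ] err 0.137Traceback (most recent call last):
  File "m.py", line 9, in <module>
    v,e=fit(ims,P,hsv[c],p[:2],0,ths); print(nm,p[:2].round(3),v.round(4),"err",round(e,3))
        ~~~^^^^^^^^^^^^^^^^^^^^^^^^^^
  File "h.py", line 42, in fit
    ms[n],d=mask(ims[n],proj(n,[xy[0],xy[1],zc])[0],cond)
            ~~~~^^^^^^^^^^^^^^^^^^^^^^^^^^^^^^^^^^^^^^^^^
  File "h.py", line 33, in mask
    mm=(l==best[1]).astype(np.uint8)
           ~~~~^^^
TypeError: 'NoneType' object is not subscriptable
```

```bash
sed -i "s/'amber':.*/'amber':lambda h:(h[...,0]>8)\&(h[...,0]<20)\&(h[...,1]>185)\&(h[...,2]>120),/" h.py
cat > ov.py <<'E'
from h import *
a=np.load("ims0.npy"); ims=dict(top=a[0],scene=a[1])
v,e=fit(ims,box(.06,.04,.02),hsv['amber'],ray("top",np.array([537,282])*.64,.015)[:2],0,(-.6,-.2,.2,.6)); print("amber",v.round(4),e)
# weight, bottle
print("w top",ray("top",np.array([199,270])*.64,.042)); print("b top",ray("top",np.array([192.,315])*.64,.09))
O=[("red",box(.05,.05,.045),.6238,.2297,-.0784),("green",box(.05,.05,.045),.6265,-.243,.6991),("shelf",box(.05,.19,.012),.6708,-.0503,.1375),("black",box(.09,.19,.01),.4983,.13,-.2019),("co",cyl(.09,.006),.4008,-.371,0),("am",box(.06,.04,.02),*v),
("w",cyl(.044,.042),.52,.362,0),("b",cyl(.04,.075),.42,.366,0)]
for n,(r0,r1,c0,c1) in dict(top=(110,260,90,390),scene=(140,300,140,420)).items():
    F=3; k=8/ F
    im=cv2.resize(ims[n][:,:,::-1],None,fx=F,fy=F,interpolation=cv2.INTER_CUBIC)
    for nm,P,x,y,t in O:
        q=(proj(n,place(P,x,y,t,0))+.5)*F-.5; h=cv2.convexHull(q.astype(np.float32)); cv2.polylines(im,[np.round(h).astype(int)],True,(255,0,255) if nm!="r" else 0,1)
    im=im[r0*F:r1*F,c0*F:c1*F]; s=min(800/im.shape[1],600/im.shape[0],1); cv2.imwrite(f"pics/ov_{n}.png",cv2.resize(im,None,fx=s,fy=s,interpolation=cv2.INTER_AREA))
E
python3 ov.py
```

```text
amber [ 0.5146 -0.3579  0.1919] 0.1063243960867149
w top [0.5125866  0.35999561 0.042     ]
b top [0.40989018 0.35416812 0.09      ]
```

```bash
sleep 1
```

```text
(no output)
```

View pics/ov_top.png

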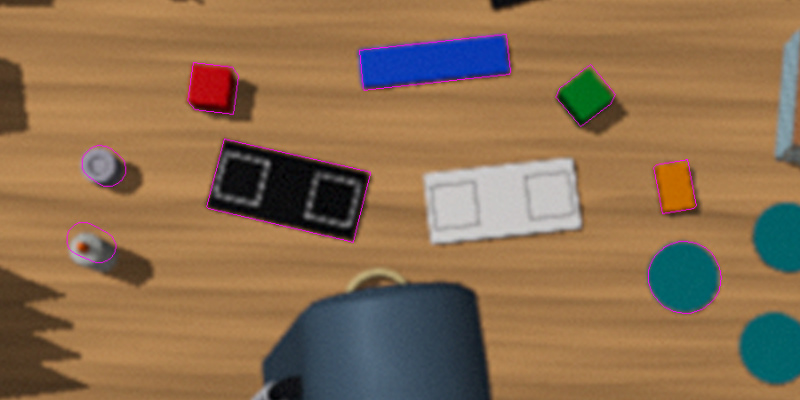

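View pics/ov_scene.png

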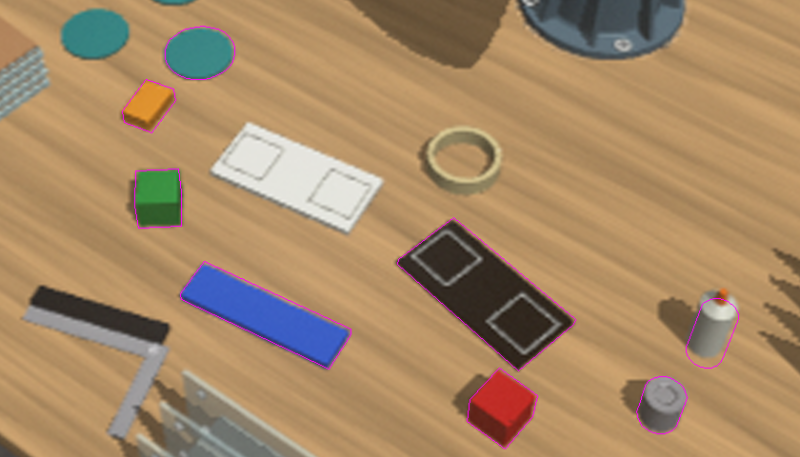

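View pics/b_top.png

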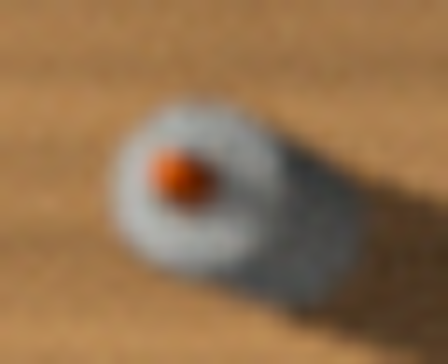

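```bash
python3 - <<'E'
from h import *
print("nozzle",ray("top",(120.4,202.4),.1), "shoulder",ray("top",(121.5,202.8),.075))
print("weight w/ top crop?")
a=np.load("ims0.npy")
cv2.imwrite("pics/w_top.png",cv2.resize(a[0][160:186,112:142,::-1],None,fx=14,fy=14,interpolation=cv2.INTER_CUBIC))
x=cv2.resize(a[1][236:300,360:405,::-1],None,fx=9,fy=9,interpolation=cv2.INTER_CUBIC); cv2.imwrite("pics/w_sc.png",x)
E
```

```text
nozzle [0.40584704 0.35893707 0.1       ] shoulder [0.40784568 0.36262281 0.075     ]
weight w/ top crop?
```

View pics/w_top.png

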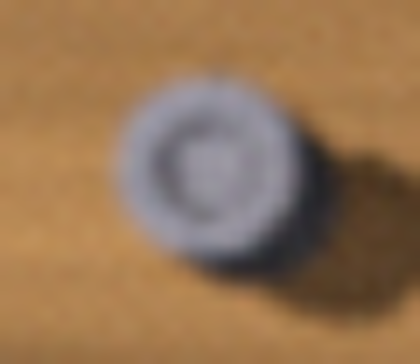

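View pics/w_sc.png

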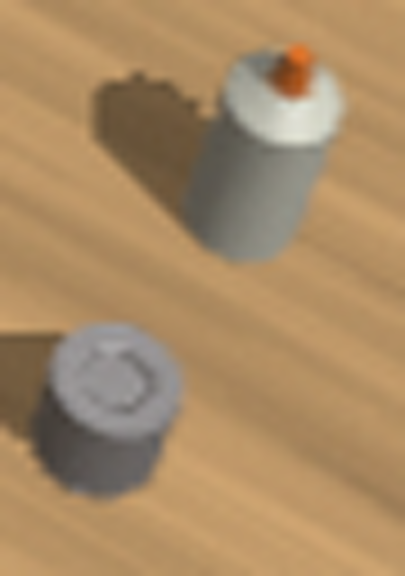

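```bash
python3 - <<'E'
from h import *
print("w",ray("top",(126.4,171.3),.042),ray("scene",(372.3,277.7),.042))
print("noz",ray("top",(120.2,202.2),.1),ray("scene",(392.8,241.),.1)); print("sh",ray("top",(121.3,202.8),.078),ray("scene",(390.6,246.6),.078))
from scipy.spatial.transform import Rotation as Rn
q=ctrl.get_obs()["eef_rot"]; print(Rn.from_quat([q[1],q[2],q[3],q[0]]).as_matrix().round(3))
E
```

```text
w [0.51756186 0.36353259 0.042     ] [0.5200505  0.36190451 0.042     ]
noz [0.4064656  0.35961402 0.1       ] [0.40779081 0.35909266 0.1       ]
sh [0.40744761 0.36239338 0.078     ] [0.41375971 0.35995701 0.078     ]
[[ 0.358 -0.     0.934]
 [-0.934 -0.     0.358]
 [ 0.    -1.    -0.   ]]
```

```bash
cat > nxt.py <<'E'
import sys
from h import *
def rows(tgt,phi,n,claw,maxs=.05):
    o=ctrl.get_obs(); q=o["eef_rot"]; R=Rn.from_quat([q[1],q[2],q[3],q[0]]); p=np.array(o["eef_pos"])
    T=Rn.from_matrix(np.array([[np.cos(phi),0,-np.sin(phi)],[np.sin(phi),0,np.cos(phi)],[0,-1,0]]))
    print("t",round(o["time_s"],2),"pos",p.round(4),"phi",round(np.arctan2(R.as_matrix()[1,0],R.as_matrix()[0,0]),4),"tilt",(R.inv()*T).as_rotvec().round(4),"open",round(o["opening"],3),"F",np.round(o["wrist_force"],1),"err",(np.array(tgt)-p).round(4))
    out=[]
    for k in range(n,0,-1):
        d=np.array(tgt)-p; L=np.linalg.norm(d); s=d/k
        if np.linalg.norm(s)>maxs: s=s/np.linalg.norm(s)*maxs
        w=(R.inv()*T).as_rotvec()/k; 
        if np.linalg.norm(w)>.12: w*=.12/np.linalg.norm(w)
        a=(R.inv().apply(s)/.05).round(2); b=(w/.12).round(2)
        out.append(np.r_[a,b,claw]); p=p+R.apply(a*.05); R=R*Rn.from_rotvec(b*.12)
    for i in range(0,n,5): print(" ; ".join(" ".join(f"{v:g}" for v in r) for r in out[i:i+5]))
if __name__=="__main__":
    a=[float(v) for v in sys.argv[1:]]; rows(a[:3],a[3],int(a[4]),a[5],*(a[6:7]))
E
python3 nxt.py .6265 -.243 .15 -.872 10 1; python3 -c "
from bench import ctrl
print(ctrl.tcp_to_tips)"
```

```text
t 0.7 pos [ 0.2057 -0.537   0.2423] phi -1.205 tilt [ 0.    -0.333  0.   ] open 0.997 F [0.  0.5 0.5] err [ 0.4208  0.294  -0.0923]
-0.24 0.18 0.96 0 -0.28 0 1 ; -0.21 0.18 0.96 0 -0.28 0 1 ; -0.17 0.18 0.97 0 -0.28 0 1 ; -0.14 0.18 0.97 0 -0.28 0 1 ; -0.11 0.18 0.98 0 -0.28 0 1
-0.07 0.17 0.98 0 -0.27 0 1 ; -0.04 0.18 0.98 0 -0.28 0 1 ; -0.01 0.17 0.98 0 -0.27 0 1 ; 0.02 0.17 0.98 0 -0.28 0 1 ; 0.05 0.18 0.98 0 -0.27 0 1
0.011
```

Call:
apply_moves(
  plan="-0.24 0.18 0.96 0 -0.28 0 1 ; -0.21 0.18 0.96 0 -0.28 0 1 ; -0.17 0.18 0.97 0 -0.28 0 1 ; -0.14 0.18 0.97 0 -0.28 0 1 ; -0.11 0.18 0.98 0 -0.28 0 1",
)

```text
time_s: 1.2
eef_pos: [0.4084, -0.3949, 0.1973]
eef_rot: [-0.614, 0.614, -0.35, 0.35]
wrist_force: [0.5, -1.1, 0.3]
opening: 0.997
```

Call:
apply_moves(
  plan="-0.07 0.17 0.98 0 -0.27 0 1 ; -0.04 0.18 0.98 0 -0.28 0 1 ; -0.01 0.17 0.98 0 -0.27 0 1 ; 0.02 0.17 0.98 0 -0.28 0 1 ; 0.05 0.18 0.98 0 -0.27 0 1",
)

```text
time_s: 1.7
eef_pos: [0.6097, -0.2543, 0.1537]
eef_rot: [-0.641, 0.641, -0.298, 0.299]
wrist_force: [-0.3, -0.4, 0.8]
opening: 1.001
```

```bash
python3 nxt.py .6265 -.243 .10 -.872 5 1
```

```text
t 1.7 pos [ 0.6097 -0.2543  0.1537] phi -0.8712 tilt [-0.0001  0.0008  0.0006] open 1.001 F [-0.3 -0.4  0.8] err [ 0.0168  0.0113 -0.0537]
0.01 0.21 0.08 -0 0 0 1 ; 0.01 0.22 0.08 -0 0 0 1 ; 0.01 0.21 0.08 -0 0 0 1 ; 0.01 0.22 0.08 -0 0 0 1 ; 0 0.21 0.08 -0 0.01 0 1
```

Call:
apply_moves(
  plan="0 0.3 0 0 0 0 1 ; 0 0.6 0 0 0 0 1 ; 0 0.6 0 0 0 0 1 ; 0 0.3 0 0 0 0 1 ; 0 0 0 0 0 0 1",
)

```text
time_s: 2.2
eef_pos: [0.606, -0.2547, 0.0609]
eef_rot: [0.641, -0.641, 0.301, -0.297]
wrist_force: [0.0, 0.5, 0.3]
opening: 1.001
```

```bash
python3 nxt.py .6265 -.243 .025 -.872 3 1
```

```text
t 2.2 pos [ 0.606  -0.2547  0.0609] phi -0.873 tilt [ 0.0017 -0.001  -0.0053] open 1.001 F [0.  0.5 0.3] err [ 0.0205  0.0117 -0.0359]
0.03 0.24 0.16 0 -0 -0.01 1 ; 0.03 0.24 0.15 0.01 -0 -0.02 1 ; 0.03 0.24 0.16 0 -0.01 -0.01 1
```

Call:
apply_moves(
  plan="0.05 0 0.25 0 0 0 1 ; 0.04 0 0.23 0 0 0 1 ; 0 0 0 0 0 0 1 ; 0 0 0 0 0 0 1 ; 0 0 0 0 0 0 1",
)

```text
time_s: 2.7
eef_pos: [0.6295, -0.2437, 0.0645]
eef_rot: [-0.641, 0.641, -0.298, 0.299]
wrist_force: [-0.1, 0.2, -0.6]
opening: 1.0
```

```bash
python3 nxt.py .6265 -.243 .025 -.872 3 1
```

```text
t 2.7 pos [ 0.6295 -0.2437  0.0645] phi -0.8722 tilt [-0.0001 -0.0002  0.0007] open 1.0 F [-0.1  0.2 -0.6] err [-0.003   0.0007 -0.0395]
-0.02 0.26 -0.01 -0 -0 0 1 ; -0.01 0.26 -0.01 -0 -0 0 1 ; -0.02 0.27 -0.02 -0 -0 0.01 1
```

Call:
apply_moves(
  plan="-0.02 0.26 -0.01 0 0 0 1 ; -0.02 0.26 -0.01 0 0 0 1 ; -0.02 0.26 -0.01 0 0 0 1 ; 0 0 0 0 0 0 1 ; 0 0 0 0 0 0 0.3",
)

```text
time_s: 3.2
eef_pos: [0.6255, -0.242, 0.0237]
eef_rot: [0.641, -0.641, 0.3, -0.298]
wrist_force: [-0.8, 0.4, 0.3]
opening: 0.856
```

Call:
apply_moves(
  plan="0 0 0 0 0 0 0 ; 0 0 0 0 0 0 0 ; 0 0 0 0 0 0 0 ; 0 0 0 0 0 0 0 ; 0 0 0 0 0 0 0",
)

```text
time_s: 3.7
eef_pos: [0.6269, -0.2427, 0.0258]
eef_rot: [-0.641, 0.641, -0.298, 0.299]
wrist_force: [-0.1, -0.8, 3.9]
opening: 0.574
```

```bash
python3 nxt.py .6265 -.243 .15 -.872 5 0
```

```text
t 3.7 pos [ 0.6269 -0.2427  0.0258] phi -0.8726 tilt [-0.0006 -0.0006  0.0016] open 0.574 F [-0.1 -0.8  3.9] err [-0.0004 -0.0003  0.1242]
0 -0.5 -0 -0 -0 0 0 ; 0 -0.5 -0 -0 -0 0 0 ; 0 -0.49 -0 -0 -0 0 0 ; 0 -0.5 -0 -0 -0 0.01 0 ; 0 -0.49 -0.01 -0 -0 0 0
```

Call:
apply_moves(
  plan="0 -0.4 0 0 0 0 0 ; 0 -0.6 0 0 0 0 0 ; 0 -0.6 0 0 0 0 0 ; 0 -0.4 0 0 0 0 0 ; 0 0 0 0 0 0 0",
)

```text
time_s: 4.2
eef_pos: [0.6281, -0.2433, 0.1284]
eef_rot: [-0.641, 0.641, -0.297, 0.301]
wrist_force: [0.8, 0.1, -1.4]
opening: 0.57
```

```bash
python3 nxt.py .4863 .0712 .13 -.202 10 0
```

```text
t 4.2 pos [ 0.6281 -0.2433  0.1284] phi -0.8725 tilt [ 0.     -0.6705  0.0062] open 0.57 F [ 0.8  0.1 -1.4] err [-0.1418  0.3145  0.0016]
-0.66 -0.01 0.19 0 -0.56 0.01 0 ; -0.65 -0.01 0.23 -0 -0.56 0 0 ; -0.63 -0 0.27 -0 -0.56 0.01 0 ; -0.61 -0 0.32 -0 -0.56 0 0 ; -0.59 -0.01 0.36 -0 -0.56 0.01 0
-0.57 -0 0.4 -0 -0.56 0 0 ; -0.54 -0 0.43 -0 -0.56 0.01 0 ; -0.51 -0.01 0.47 -0 -0.56 0 0 ; -0.47 -0 0.5 -0 -0.55 0.01 0 ; -0.45 -0.01 0.53 -0 -0.56 0 0
```

Call:
apply_moves(
  plan="-0.66 0 0.19 0 -0.56 0 0 ; -0.65 0 0.23 0 -0.56 0 0 ; -0.63 0 0.27 0 -0.56 0 0 ; -0.61 0 0.32 0 -0.56 0 0 ; -0.59 0 0.36 0 -0.56 0 0",
)

```text
time_s: 4.7
eef_pos: [0.5539, -0.0837, 0.1228]
eef_rot: [0.682, -0.682, 0.188, -0.186]
wrist_force: [0.6, -0.5, -1.2]
opening: 0.576
```

Call:
apply_moves(
  plan="-0.57 0 0.4 0 -0.56 0 0 ; -0.54 0 0.43 0 -0.56 0 0 ; -0.51 0 0.47 0 -0.56 0 0 ; -0.47 0 0.5 0 -0.56 0 0 ; -0.2 0 0.2 0 -0.2 0 0",
)

```text
time_s: 5.2
eef_pos: [0.4892, 0.0556, 0.123]
eef_rot: [0.702, -0.702, 0.086, -0.083]
wrist_force: [-0.6, 0.1, -1.7]
opening: 0.573
```

```bash
python3 nxt.py .4863 .0712 .13 -.202 3 0
```

```text
t 5.2 pos [0.4892 0.0556 0.123 ] phi -0.2398 tilt [-0.0002 -0.0378 -0.0041] open 0.573 F [-0.6  0.1 -1.7] err [-0.0029  0.0156  0.007 ]
-0.04 -0.05 0.1 -0 -0.11 -0.01 0 ; -0.04 -0.05 0.1 -0 -0.1 -0.01 0 ; -0.05 -0.04 0.09 -0 -0.11 -0.01 0
```

Call:
apply_moves(
  plan="-0.04 0 0.1 0 -0.1 0 0 ; -0.04 0 0.1 0 -0.1 0 0 ; -0.04 0.2 0.06 0 -0.1 0 0 ; 0 0.3 0 0 0 0 0 ; 0 0 0 0 0 0 0",
)

```text
time_s: 5.7
eef_pos: [0.4878, 0.0666, 0.0975]
eef_rot: [-0.703, 0.703, -0.075, 0.072]
wrist_force: [0.5, -0.4, -1.5]
opening: 0.576
```

```bash
python3 nxt.py .4863 .0712 .05 -.202 3 0
```

```text
t 5.7 pos [0.4878 0.0666 0.0975] phi -0.2089 tilt [ 0.0006 -0.0069 -0.0041] open 0.576 F [ 0.5 -0.4 -1.5] err [-0.0015  0.0046 -0.0475]
-0.01 0.32 0.03 0 -0.02 -0.01 0 ; -0.02 0.31 0.03 0 -0.02 -0.01 0 ; -0.01 0.32 0.02 0 -0.02 -0.01 0
```

Call:
apply_moves(
  plan="-0.02 0.32 0.04 0 -0.02 0 0 ; -0.02 0.32 0.04 0 -0.02 0 0 ; -0.02 0.3 0.03 0 -0.02 -0.03 0 ; 0 0 0 0 0 0 0 ; 0 0 0 0 0 0 0",
)

```text
time_s: 6.2
eef_pos: [0.4876, 0.0727, 0.053]
eef_rot: [-0.703, 0.704, -0.07, 0.072]
wrist_force: [1.2, 0.2, -1.9]
opening: 0.574
```

```bash
python3 nxt.py .4863 .0712 .036 -.202 2 0
```

```text
t 6.2 pos [0.4876 0.0727 0.053 ] phi -0.2013 tilt [0.0001 0.0007 0.0031] open 0.574 F [ 1.2  0.2 -1.9] err [-0.0013 -0.0015 -0.017 ]
-0.01 0.17 -0.02 0 0 0.01 0 ; -0.01 0.17 -0.01 0 0.01 0.02 0
```

Call:
apply_moves(
  plan="-0.01 0.16 -0.02 0 0 0.02 0 ; -0.01 0.16 -0.01 0 0 0 0 ; 0 0 0 0 0 0 0 ; 0 0 0 0 0 0 0 ; 0 0 0 0 0 0 0",
)

```text
time_s: 6.7
eef_pos: [0.4862, 0.0719, 0.037]
eef_rot: [-0.704, 0.704, -0.07, 0.071]
wrist_force: [-0.2, 0.6, -0.9]
opening: 0.577
```

```bash
python3 nxt.py .4863 .0712 .036 -.202 2 0
```

```text
t 6.7 pos [0.4862 0.0719 0.037 ] phi -0.2006 tilt [-0.      0.0014  0.0014] open 0.577 F [-0.2  0.6 -0.9] err [ 0.0001 -0.0007 -0.001 ]
0 0.01 -0.01 -0 0.01 0.01 0 ; 0 0.01 -0 -0 0 0 0
```

Call:
apply_moves(
  plan="0 0.03 0 0 0 0 0 ; 0 0 0 0 0 0 1 ; 0 0 0 0 0 0 1 ; 0 0 0 0 0 0 1 ; 0 0 0 0 0 0 1",
)

```text
time_s: 7.2
eef_pos: [0.4862, 0.0719, 0.0355]
eef_rot: [-0.704, 0.704, -0.07, 0.071]
wrist_force: [0.4, 0.5, 0.4]
opening: 0.999
```

Call:
apply_moves(
  plan="0 -0.3 0 0 0 0 1 ; 0 -0.6 0 0 0 0 1 ; 0 -0.6 0 0 0 0 1 ; 0 -0.3 0 0 0 0 1 ; 0 0 0 0 0 0 1",
)

```text
time_s: 7.7
eef_pos: [0.488, 0.0718, 0.1279]
eef_rot: [-0.704, 0.704, -0.068, 0.073]
wrist_force: [0.7, -0.9, -0.1]
opening: 1.003
```

```bash
python3 nxt.py .6238 .2297 .10 -.0784 6 1
```

```text
t 7.7 pos [0.488  0.0718 0.1279] phi -0.2005 tilt [-0.0002 -0.1221  0.0066] open 1.003 F [ 0.7 -0.9 -0.1] err [ 0.1358  0.1579 -0.0279]
0.34 0.1 0.61 -0 -0.17 0.01 1 ; 0.35 0.09 0.6 -0 -0.17 0.01 1 ; 0.36 0.1 0.59 -0 -0.17 0.01 1 ; 0.38 0.09 0.58 -0 -0.17 0.01 1 ; 0.39 0.09 0.58 -0 -0.17 0.01 1
0.39 0.1 0.57 -0 -0.17 0.01 1
```

Call:
apply_moves(
  plan="0.35 0.1 0.62 0 -0.17 0.01 1 ; 0.36 0.1 0.62 0 -0.17 0.01 1 ; 0.38 0.1 0.6 0 -0.17 0.01 1 ; 0.4 0.1 0.6 0 -0.17 0 1 ; 0.4 0.1 0.6 0 -0.17 0 1",
)

```text
time_s: 8.2
eef_pos: [0.6035, 0.2079, 0.0981]
eef_rot: [-0.706, 0.706, -0.036, 0.033]
wrist_force: [0.7, 0.0, 0.6]
opening: 1.0
```

```bash
python3 nxt.py .6238 .2297 .08 -.0784 3 1
```

```text
t 8.2 pos [0.6035 0.2079 0.0981] phi -0.0979 tilt [ 0.0004 -0.0195 -0.0045] open 1.0 F [0.7 0.  0.6] err [ 0.0203  0.0218 -0.0181]
0.12 0.12 0.16 0 -0.05 -0.01 1 ; 0.12 0.12 0.16 0 -0.06 -0.01 1 ; 0.13 0.12 0.15 0 -0.05 -0.02 1
```

Call:
apply_moves(
  plan="0.13 0.12 0.17 0 -0.06 -0.01 1 ; 0.13 0.12 0.17 0 -0.06 -0.01 1 ; 0.13 0.12 0.14 0 -0.04 0 1 ; 0 0 0 0 0 0 1 ; 0 0 0 0 0 0 1",
)

```text
time_s: 8.7
eef_pos: [0.6246, 0.2284, 0.0819]
eef_rot: [-0.706, 0.707, -0.029, 0.028]
wrist_force: [0.4, -0.4, 0.5]
opening: 1.004
```

```bash
python3 nxt.py .6238 .2297 .025 -.0784 3 1
```

```text
t 8.7 pos [0.6246 0.2284 0.0819] phi -0.08 tilt [ 0.0003 -0.0016 -0.001 ] open 1.004 F [ 0.4 -0.4  0.5] err [-0.0008  0.0013 -0.0569]
-0.01 0.38 0.01 0 -0 -0 1 ; -0 0.38 0.01 0 -0.01 -0 1 ; -0.01 0.38 0 0 -0 -0.01 1
```

Call:
apply_moves(
  plan="-0.01 0.38 0.01 0 -0.01 0 1 ; 0 0.38 0.01 0 0 0 1 ; -0.01 0.38 0 0 0 0 1 ; 0 0 0 0 0 0 1 ; 0 0 0 0 0 0 0.3",
)

```text
time_s: 9.2
eef_pos: [0.6241, 0.2297, 0.0258]
eef_rot: [0.707, -0.707, 0.028, -0.028]
wrist_force: [0.2, -0.9, 0.9]
opening: 0.86
```

Call:
apply_moves(
  plan="0 0 0 0 0 0 0 ; 0 0 0 0 0 0 0 ; 0 0 0 0 0 0 0 ; 0 0 0 0 0 0 0 ; 0 0 0 0 0 0 0",
)

```text
time_s: 9.7
eef_pos: [0.6256, 0.2304, 0.0273]
eef_rot: [0.707, -0.706, 0.027, -0.029]
wrist_force: [-0.1, 0.3, 6.6]
opening: 0.572
```

Call:
apply_moves(
  plan="0 -0.4 0 0 0 0 0 ; 0 -0.6 0 0 0 0 0 ; 0 -0.6 0 0 0 0 0 ; 0 -0.2 0 0 0 0 0 ; 0 0 0 0 0 0 0",
)

```text
time_s: 10.2
eef_pos: [0.6254, 0.2305, 0.1173]
eef_rot: [0.707, -0.706, 0.026, -0.029]
wrist_force: [0.9, 0.0, -2.2]
opening: 0.572
```

```bash
python3 nxt.py .5103 .1888 .10 -.202 5 0
```

```text
t 10.2 pos [0.6254 0.2305 0.1173] phi -0.0781 tilt [-0.0014  0.1239  0.0038] open 0.572 F [ 0.9  0.  -2.2] err [-0.1151 -0.0417 -0.0173]
-0.45 0.07 -0.2 -0 0.21 0.01 0 ; -0.44 0.07 -0.21 -0 0.21 0.01 0 ; -0.43 0.07 -0.23 -0 0.2 0 0 ; -0.43 0.06 -0.23 -0.01 0.21 0.01 0 ; -0.43 0.07 -0.25 -0 0.2 0 0
```

Call:
apply_moves(
  plan="-0.46 0.06 -0.2 0 0.21 0 0 ; -0.45 0.06 -0.21 0 0.21 0 0 ; -0.44 0.06 -0.23 0 0.2 0 0 ; -0.43 0.06 -0.23 0 0.2 0 0 ; -0.3 0 -0.2 0 0.2 0 0",
)

```text
time_s: 10.7
eef_pos: [0.5106, 0.1894, 0.1003]
eef_rot: [-0.703, 0.704, -0.073, 0.069]
wrist_force: [-0.2, -0.2, -0.4]
opening: 0.574
```

```bash
python3 nxt.py .5103 .1888 .08 -.202 3 0
```

```text
t 10.7 pos [0.5106 0.1894 0.1003] phi -0.2014 tilt [ 0.0017  0.0006 -0.0052] open 0.574 F [-0.2 -0.2 -0.4] err [-0.0003 -0.0006 -0.0203]
-0 0.14 -0 0 0 -0.01 0 ; -0 0.13 -0.01 0.01 0 -0.02 0 ; -0 0.14 -0 0 0 -0.01 0
```

Arrived. Next I'll descend, with the place height at TCP about 0.037.

Call:
apply_moves(
  plan="0 0.3 0 0 0 0 0 ; 0 0.4 0 0 0 -0.03 0 ; 0 0.2 0 0 0 0 0 ; 0 0 0 0 0 0 0 ; 0 0 0 0 0 0 0",
)

```text
time_s: 11.2
eef_pos: [0.5143, 0.1901, 0.0576]
eef_rot: [-0.703, 0.704, -0.07, 0.072]
wrist_force: [0.1, 0.5, -1.1]
opening: 0.576
```

```bash
python3 nxt.py .5103 .1888 .0365 -.202 2 0
```

```text
t 11.2 pos [0.5143 0.1901 0.0576] phi -0.2004 tilt [0.0002 0.0016 0.0025] open 0.576 F [ 0.1  0.5 -1.1] err [-0.004  -0.0013 -0.0211]
-0.04 0.21 -0.02 0 0.01 0.01 0 ; -0.03 0.21 -0.02 0 0 0.01 0
```

Call:
apply_moves(
  plan="-0.04 0.2 -0.02 0 0 0.01 0 ; -0.03 0.2 -0.02 0 0 0 0 ; 0 0 0 0 0 0 0 ; 0 0 0 0 0 0 0 ; 0 0 0 0 0 0 0",
)

```text
time_s: 11.7
eef_pos: [0.5101, 0.1887, 0.038]
eef_rot: [-0.703, 0.704, -0.07, 0.071]
wrist_force: [-0.4, 0.7, -1.5]
opening: 0.578
```

```bash
python3 nxt.py .5103 .1888 .0365 -.202 2 0
```

```text
t 11.7 pos [0.5101 0.1887 0.038 ] phi -0.2006 tilt [0.0001 0.0014 0.0018] open 0.578 F [-0.4  0.7 -1.5] err [ 0.0002  0.0001 -0.0015]
0 0.02 0 0 0.01 0.01 0 ; 0 0.01 0 0 0 0.01 0
```

Call:
apply_moves(
  plan="0 0.02 0 0 0 0 0 ; 0 0 0 0 0 0 1 ; 0 0 0 0 0 0 1 ; 0 0 0 0 0 0 1 ; 0 0 0 0 0 0 1",
)

```text
time_s: 12.2
eef_pos: [0.5106, 0.1888, 0.0374]
eef_rot: [0.704, -0.704, 0.07, -0.072]
wrist_force: [0.4, 0.7, -0.4]
opening: 0.997
```

Call:
apply_moves(
  plan="0 -0.3 0 0 0 0 1 ; 0 -0.6 0 0 0 0 1 ; 0 -0.6 0 0 0 0 1 ; 0 -0.3 0 0 0 0 1 ; 0 0 0 0 0 0 1",
)

```text
time_s: 12.7
eef_pos: [0.5123, 0.1891, 0.1305]
eef_rot: [0.704, -0.703, 0.068, -0.074]
wrist_force: [-0.3, -0.4, -0.6]
opening: 0.997
```

```bash
python3 nxt.py .6708 -.0503 .08 .1375 8 1
```

```text
t 12.7 pos [0.5123 0.1891 0.1305] phi -0.2005 tilt [-0.0008 -0.338   0.0084] open 0.997 F [-0.3 -0.4 -0.6] err [ 0.1585 -0.2394 -0.0505]
0.51 0.13 -0.51 -0 -0.35 0.01 1 ; 0.48 0.13 -0.53 -0 -0.35 0.01 1 ; 0.46 0.13 -0.55 -0 -0.35 0.01 1 ; 0.44 0.13 -0.57 -0 -0.35 0.01 1 ; 0.42 0.13 -0.58 -0 -0.35 0.01 1
0.39 0.12 -0.6 -0 -0.36 0.01 1 ; 0.36 0.12 -0.62 -0 -0.35 0.01 1 ; 0.34 0.13 -0.63 -0.01 -0.36 0 1
```

Call:
apply_moves(
  plan="0.51 0 -0.51 0 -0.35 0.01 1 ; 0.48 0 -0.53 0 -0.35 0.01 1 ; 0.46 0.1 -0.55 0 -0.35 0.01 1 ; 0.44 0.15 -0.57 0 -0.35 0.01 1 ; 0.42 0.15 -0.58 0 -0.35 0.01 1",
)

```text
time_s: 13.2
eef_pos: [0.6088, 0.0378, 0.1054]
eef_rot: [0.707, -0.707, -0.002, 0.006]
wrist_force: [0.4, 1.3, -0.8]
opening: 1.002
```

Call:
apply_moves(
  plan="0.4 0.2 -0.62 0 -0.36 0 1 ; 0.38 0.2 -0.62 0 -0.36 0 1 ; 0.36 0.2 -0.63 0 -0.36 0 1 ; 0.1 0 -0.1 0 0 0 1 ; 0 0 0 0 0 0 1",
)

```text
time_s: 13.7
eef_pos: [0.6758, -0.0565, 0.075]
eef_rot: [0.706, -0.705, -0.046, 0.05]
wrist_force: [0.2, 0.0, -0.1]
opening: 1.001
```

```bash
python3 nxt.py .6708 -.0503 .04 .1375 4 1
python3 - <<'E'
from h import *
ims={n:ctrl.camera(n) for n in("top","scene")}
np.save("ims1.npy",np.array([ims["top"],ims["scene"]]))
E
cat > chk.py <<'E'
import sys
from h import *
a=np.load(sys.argv[1]); ims=dict(top=a[0],scene=a[1]); B=(.4983,.13,-.2019)
def rel(v):
    c,s=np.cos(B[2]),np.sin(B[2]); d=v[:2]-np.array(B[:2]); return np.array([c*d[0]+s*d[1],-s*d[0]+c*d[1],v[2]-B[2]]).round(4)
for nm,c,xy in(("red",'red',(.5103,.1888)),("green",'green',(.4863,.0712))):
    for cams in (("top",),("scene",)):
        try:
            v,e=fit(ims,box(.05,.05,.045),hsv[c],xy,.01,(-.4,-.2,0),cams); print(nm,cams,v.round(4),rel(v),round(e,3))
        except Exception as x: print(nm,cams,x)
F=4
r0,r1,c0,c1=(100,200,140,300); cv2.imwrite("pics/c_top.png",cv2.resize(ims["top"][r0:r1,c0:c1,::-1],None,fx=F,fy=F,interpolation=cv2.INTER_CUBIC))
r0,r1,c0,c1=(150,300,200,400); cv2.imwrite("pics/c_sc.png",cv2.resize(ims["scene"][r0:r1,c0:c1,::-1],None,fx=F,fy=F,interpolation=cv2.INTER_CUBIC))
E
python3 chk.py ims1.npy
```

```text
t 13.7 pos [ 0.6758 -0.0565  0.075 ] phi 0.1365 tilt [-0.002  -0.001  -0.0059] open 1.001 F [ 0.2  0.  -0.1] err [-0.005   0.0062 -0.035 ]
-0.02 0.18 0.03 -0 -0 -0.01 1 ; -0.02 0.17 0.03 -0.01 -0 -0.01 1 ; -0.02 0.17 0.04 -0 -0 -0.01 1 ; -0.02 0.18 0.04 -0.01 -0.01 -0.02 1
red ('top',) [ 0.5133  0.1918 -0.089 ] [0.0023 0.0636 0.1129] 0.111
red ('scene',) [ 0.5108  0.1875 -0.2206] [ 0.0008  0.0588 -0.0187] 0.044
green ('top',) 'NoneType' object is not subscriptable
green ('scene',) [ 0.4867  0.0688 -0.177 ] [ 0.0009 -0.0623  0.0249] 0.1
```

View pics/c_top.png

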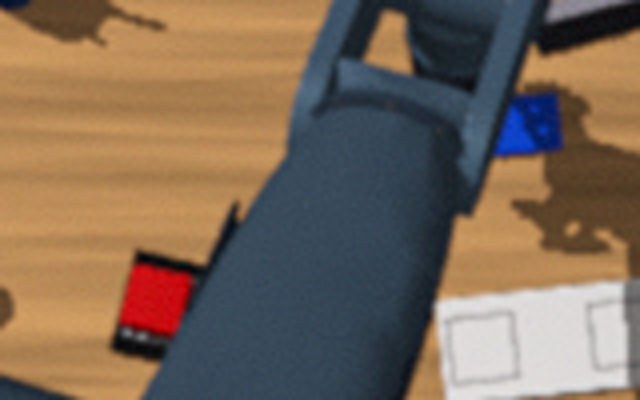

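View pics/c_sc.png

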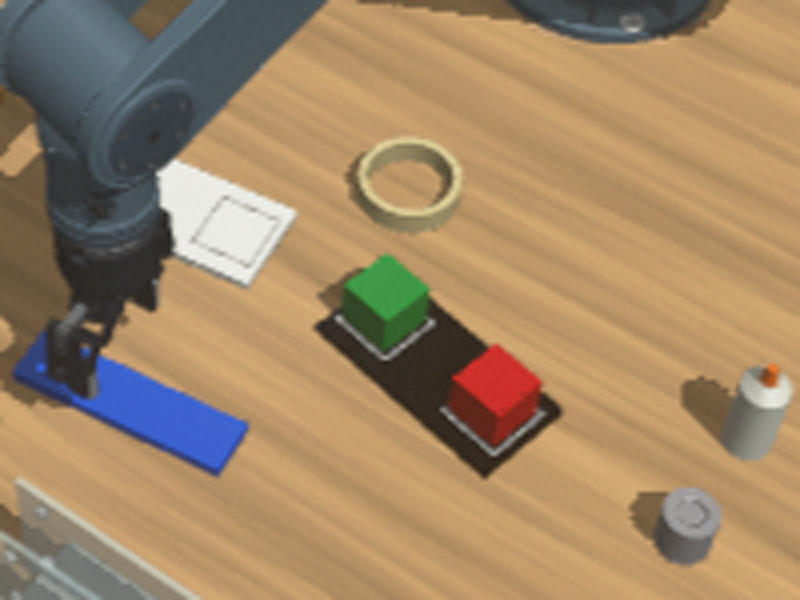

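Scene crop: both risers stand inside their outlines, green at about (387,303) and red at (495,395), within about 3 mm in the scene fit. The arm partly covers the top view. Now for the shelf.

Call:
apply_moves(
  plan="-0.05 0.15 0.07 0 0 -0.03 1 ; -0.04 0.2 0.07 0 0 -0.03 1 ; 0 0.2 0 0 0 0 1 ; 0 0 0 0 0 0 1 ; 0 0 0 0 0 0 1",
)

```text
time_s: 14.3
eef_pos: [0.6707, -0.049, 0.0489]
eef_rot: [0.706, -0.705, -0.05, 0.048]
wrist_force: [-0.2, 0.6, 0.6]
opening: 1.0
```

```bash
python3 nxt.py .6708 -.0503 .016 .1375 3 1
```

```text
t 14.3 pos [ 0.6707 -0.049   0.0489] phi 0.1393 tilt [-0.0011  0.0018  0.0027] open 1.0 F [-0.2  0.6  0.6] err [ 0.0001 -0.0013 -0.0329]
-0 0.22 -0.01 -0 0.01 0.01 1 ; -0 0.22 -0.01 -0 0 0.01 1 ; -0 0.22 -0.01 -0.01 0.01 0 1
```

Call:
apply_moves(
  plan="0 0.22 0 0 0 0.02 0.7 ; 0 0.22 0 0 0 0 0.7 ; 0 0.2 -0.03 0 0.02 0 0.7 ; 0 0 0 0 0 0 0.7 ; 0 0 0 0 0 0 0.7",
)

```text
time_s: 14.8
eef_pos: [0.671, -0.0508, 0.0167]
eef_rot: [0.706, -0.705, -0.048, 0.048]
wrist_force: [-0.1, 0.6, 0.2]
opening: 0.702
```

```bash
python3 nxt.py .6708 -.0503 .013 .1375 1 .7
```

```text
t 14.8 pos [ 0.671  -0.0508  0.0167] phi 0.1364 tilt [-0.0012 -0.0011  0.0002] open 0.702 F [-0.1  0.6  0.2] err [-0.0002  0.0005 -0.0037]
-0 0.07 0.01 -0.01 -0.01 0 0.7
```

Call:
apply_moves(
  plan="0 0.07 0 0 0 0 0.7 ; 0 0 0 0 0 0 0.7 ; 0 0 0 0 0 0 0.4 ; 0 0 0 0 0 0 0 ; 0 0 0 0 0 0 0",
)

```text
time_s: 15.3
eef_pos: [0.6719, -0.0509, 0.0147]
eef_rot: [0.706, -0.705, -0.049, 0.047]
wrist_force: [-0.6, 0.9, 3.6]
opening: 0.562
```

```bash
python3 nxt.py .6708 -.0503 .05 .1375 3 0
python3 - <<'E'
from h import *
a=ctrl.camera("scene"); cv2.imwrite("pics/grip.png",cv2.resize(a[190:290,180:310,::-1],None,fx=6,fy=6,interpolation=cv2.INTER_CUBIC))
E
```

```text
t 15.3 pos [ 0.6719 -0.0509  0.0147] phi 0.1366 tilt [-0.0003 -0.0009  0.0024] open 0.562 F [-0.6  0.9  3.6] err [-0.0011  0.0006  0.0353]
-0.01 -0.24 0 -0 -0 0.01 0 ; -0 -0.23 0.01 -0 -0 0.01 0 ; -0.01 -0.24 0 -0 -0.01 0 0
```

View pics/grip.png

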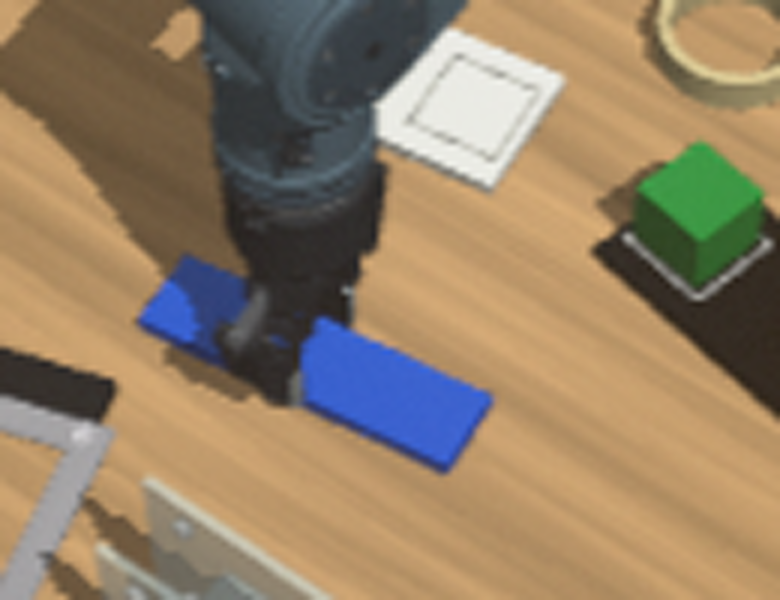

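Call:
apply_moves(
  plan="0 -0.2 0 0 0 0 0 ; 0 -0.4 0 0 0 0 0 ; 0 -0.6 0 0 0 0 0 ; 0 -0.6 0 0 0 0 0 ; 0 -0.6 0 0 0 0 0",
)

```text
time_s: 15.85
eef_pos: [0.6706, -0.0507, 0.135]
eef_rot: [0.706, -0.705, -0.048, 0.048]
wrist_force: [0.1, -0.8, -0.9]
opening: 0.558
```

```bash
python3 nxt.py .4983 .13 .16 -.202 10 0
python3 - <<'E'
from h import *
a=ctrl.camera("scene"); cv2.imwrite("pics/grip2.png",cv2.resize(a[170:290,170:310,::-1],None,fx=5,fy=5,interpolation=cv2.INTER_CUBIC))
E
```

```text
t 15.85 pos [ 0.6706 -0.0507  0.135 ] phi 0.1366 tilt [-1.200e-03  3.386e-01  1.000e-04] open 0.558 F [ 0.1 -0.8 -0.9] err [-0.1723  0.1807  0.025 ]
-0.29 -0.05 0.41 -0 0.28 0 0 ; -0.31 -0.05 0.39 -0 0.28 0 0 ; -0.32 -0.05 0.38 -0 0.28 0 0 ; -0.33 -0.05 0.37 -0 0.28 0 0 ; -0.34 -0.05 0.36 -0 0.28 -0 0
-0.36 -0.05 0.35 -0 0.28 -0 0 ; -0.37 -0.05 0.34 -0 0.29 -0 0 ; -0.38 -0.05 0.33 -0 0.28 -0 0 ; -0.39 -0.05 0.32 -0 0.29 -0 0 ; -0.4 -0.05 0.3 -0.01 0.28 -0 0
```

View pics/grip2.png

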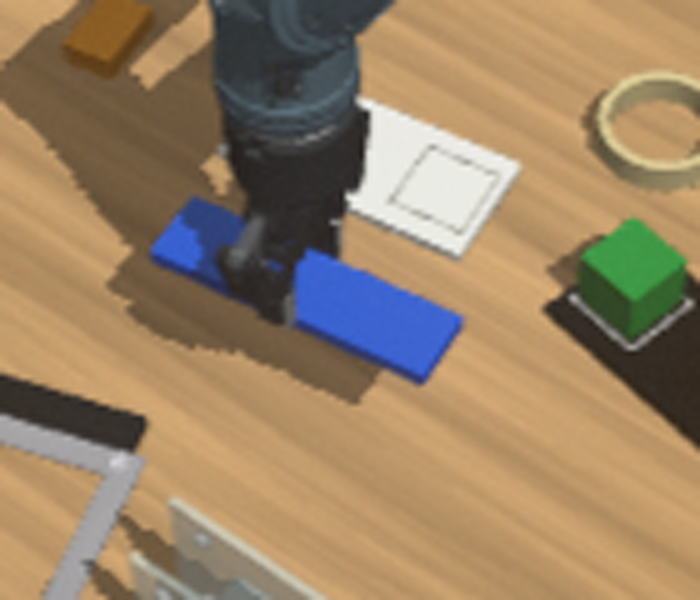

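Call:
apply_moves(
  plan="-0.29 -0.1 0.41 0 0.28 0 0 ; -0.31 -0.1 0.39 0 0.28 0 0 ; -0.32 -0.1 0.38 0 0.28 0 0 ; -0.33 -0.05 0.37 0 0.28 0 0 ; -0.34 -0.05 0.36 0 0.28 0 0",
)

```text
time_s: 16.4
eef_pos: [0.5841, 0.0396, 0.154]
eef_rot: [0.707, -0.707, 0.011, -0.012]
wrist_force: [0.1, 0.6, -1.3]
opening: 0.56
```

Call:
apply_moves(
  plan="-0.36 -0.05 0.35 0 0.28 0 0 ; -0.37 -0.05 0.34 0 0.29 0 0 ; -0.38 -0.05 0.33 0 0.28 0 0 ; -0.39 0 0.32 0 0.29 0 0 ; -0.3 0 0.25 0 0.25 0 0",
)

```text
time_s: 16.9
eef_pos: [0.5017, 0.1277, 0.1614]
eef_rot: [0.704, -0.703, 0.07, -0.07]
wrist_force: [0.5, 0.3, -1.4]
opening: 0.562
```

```bash
python3 nxt.py .4983 .13 .13 -.202 3 0
```

```text
t 16.9 pos [0.5017 0.1277 0.1614] phi -0.1991 tilt [-0.0011  0.0029  0.0003] open 0.562 F [ 0.5  0.3 -1.4] err [-0.0034  0.0023 -0.0314]
-0.03 0.21 0.01 -0 0.01 0 0 ; -0.02 0.21 0.01 -0 0.01 0 0 ; -0.03 0.21 0.01 -0.01 0 0 0
```

Call:
apply_moves(
  plan="-0.02 0.25 0.01 0 0.01 0 0 ; -0.02 0.3 0.01 0 0.01 0 0 ; 0 0.3 0 0 0 0 0 ; 0 0 0 0 0 0 0 ; 0 0 0 0 0 0 0",
)

```text
time_s: 17.4
eef_pos: [0.5014, 0.1277, 0.1185]
eef_rot: [0.704, -0.703, 0.071, -0.071]
wrist_force: [0.1, 0.7, -1.4]
opening: 0.561
```

```bash
python3 nxt.py .4983 .13 .085 -.202 3 0
cat > chs.py <<'E'
from h import *
import sys
ims={n:ctrl.camera(n) for n in("top","scene")}
np.save("ims2.npy",np.array([ims["top"],ims["scene"]]))
z=ctrl.get_obs()["eef_pos"][2]-.0147
n="scene"; m=hsv['blue'](cv2.cvtColor(ims[n],cv2.COLOR_RGB2HSV).astype(int)).astype(np.uint8)
P=box(.05,.19,.012)
F=4; im=cv2.resize(ims[n][:,:,::-1],None,fx=F,fy=F,interpolation=cv2.INTER_CUBIC)
p=ctrl.get_obs()["eef_pos"]; q=ctrl.get_obs()["eef_rot"]; M=Rn.from_quat([q[1],q[2],q[3],q[0]]).as_matrix(); th=np.arctan2(M[1,0],M[0,0])
h=cv2.convexHull(((proj(n,place(P,p[0],p[1],th,z))+.5)*F-.5).astype(np.float32)); cv2.polylines(im,[np.round(h).astype(int)],True,(255,0,255),1)
cv2.imwrite("pics/s1.png",im[130*F:280*F,220*F:400*F])
v,e=fit(ims,P,hsv['blue'],p[:2],z,(th,th+.1),("scene",)); print(p,th,"fit",v,e)
E
python3 chs.py
```

```text
t 17.4 pos [0.5014 0.1277 0.1185] phi -0.2007 tilt [-0.0007  0.0013 -0.0001] open 0.561 F [ 0.1  0.7 -1.4] err [-0.0031  0.0023 -0.0335]
-0.02 0.22 0.01 -0 0 -0 0 ; -0.03 0.22 0.01 -0 0.01 -0 0 ; -0.02 0.23 0.01 -0.01 0 -0 0
[0.50215817 0.12785502 0.11948459] -0.20080008473677874 fit [ 0.50179722  0.12857926 -0.22112186] 0.47038598767434314
```

View pics/s1.png

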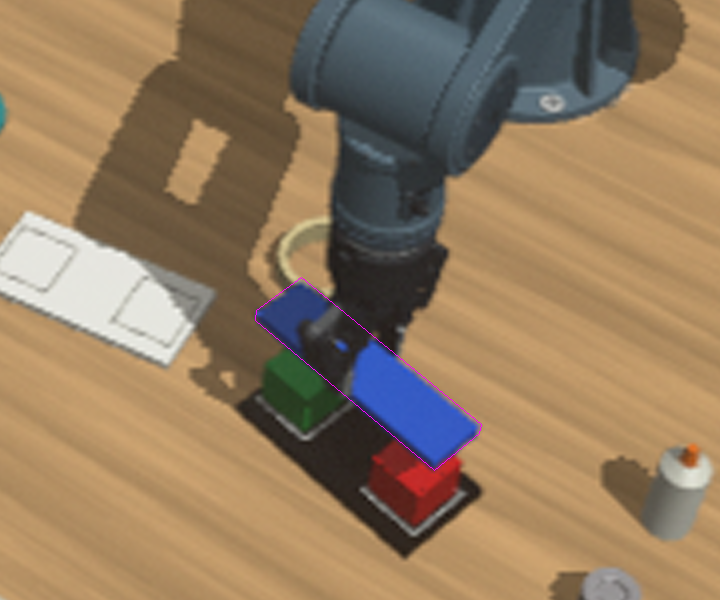

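The overlay outline matches the held shelf, so it is centred in the grip. I'll lower it now.

Call:
apply_moves(
  plan="-0.03 0.2 0.01 0 0 0 0 ; -0.03 0.3 0.01 0 0.01 0 0 ; -0.02 0.2 0.01 0 0 0 0 ; 0 0 0 0 0 0 0 ; 0 0 0 0 0 0 0",
)

```text
time_s: 18.0
eef_pos: [0.4979, 0.1305, 0.0839]
eef_rot: [0.704, -0.703, 0.071, -0.071]
wrist_force: [-0.3, -0.8, -0.6]
opening: 0.56
```

```bash
python3 nxt.py .4983 .13 .0715 -.202 2 0
```

```text
t 18.0 pos [0.4979 0.1305 0.0839] phi -0.2016 tilt [-0.0011  0.0004  0.0007] open 0.56 F [-0.3 -0.8 -0.6] err [ 0.0004 -0.0005 -0.0124]
0.01 0.12 -0 -0 0 0 0 ; 0 0.13 -0.01 -0.01 0 0.01 0
```

Call:
apply_moves(
  plan="0 0.12 0 0 0 0 0 ; 0 0.1 0 0 0 0 0 ; 0 0.04 0 0 0 0 0 ; 0 0 0 0 0 0 0 ; 0 0 0 0 0 0 0",
)

```text
time_s: 18.5
eef_pos: [0.4979, 0.1305, 0.071]
eef_rot: [0.704, -0.703, 0.071, -0.072]
wrist_force: [0.5, 0.6, -2.2]
opening: 0.56
```

```bash
python3 nxt.py .4983 .13 .0697 -.202 2 0
```

```text
t 18.5 pos [0.4979 0.1305 0.071 ] phi -0.2018 tilt [-0.0011  0.0002  0.001 ] open 0.56 F [ 0.5  0.6 -2.2] err [ 0.0004 -0.0005 -0.0013]
0 0.01 -0 -0 0 0 0 ; 0.01 0.02 -0.01 -0.01 0 0.01 0
```

Call:
apply_moves(
  plan="0 0.03 0 0 0 0 0 ; 0 0 0 0 0 0 0 ; 0 0 0 0 0 0 0.7 ; 0 0 0 0 0 0 0.7 ; 0 0 0 0 0 0 0.7",
)

```text
time_s: 19.0
eef_pos: [0.498, 0.1305, 0.0695]
eef_rot: [0.704, -0.703, 0.071, -0.072]
wrist_force: [0.2, -0.7, -1.0]
opening: 0.697
```

Call:
apply_moves(
  plan="0 0 0 0 0 0 0.9 ; 0 -0.2 0 0 0 0 1 ; 0 -0.5 0 0 0 0 1 ; 0 -0.6 0 0 0 0 1 ; 0 -0.5 0 0 0 0 1",
)

```text
time_s: 19.5
eef_pos: [0.4981, 0.1305, 0.1616]
eef_rot: [0.704, -0.703, 0.07, -0.072]
wrist_force: [0.0, 1.1, -0.5]
opening: 1.003
```

```bash
python3 nxt.py .519 .3627 .14 -.202 8 1
```

```text
t 19.5 pos [0.4981 0.1305 0.1616] phi -0.2017 tilt [-0.0014  0.0003  0.0021] open 1.003 F [ 0.   1.1 -0.5] err [ 0.0209  0.2322 -0.0216]
-0.07 0.05 0.58 -0 0 0 1 ; -0.06 0.06 0.58 -0 0 0 1 ; -0.07 0.05 0.58 -0 0 0 1 ; -0.06 0.06 0.58 -0 0 0 1 ; -0.07 0.05 0.58 -0 0 0 1
-0.06 0.06 0.58 -0 0 0.01 1 ; -0.07 0.05 0.58 -0.01 0 0 1 ; -0.06 0.06 0.57 -0 0 0.01 1
```

Call:
apply_moves(
  plan="-0.09 0 0.75 0 0 0 1 ; -0.09 0 0.75 0 0 0 1 ; -0.09 0.05 0.75 0 0 0 1 ; -0.09 0.1 0.75 0 0 0 1 ; -0.09 0.1 0.75 0 0 0 1",
)

```text
time_s: 20.0
eef_pos: [0.5136, 0.3203, 0.1481]
eef_rot: [0.704, -0.703, 0.07, -0.072]
wrist_force: [0.9, 0.3, 0.8]
opening: 0.998
```

Call:
apply_moves(
  plan="-0.09 0.2 0.8 0 0 0 1 ; -0.04 0 0.3 0 0 0 1 ; 0 0 0 0 0 0 1 ; 0 0 0 0 0 0 1 ; 0 0 0 0 0 0 1",
)

```text
time_s: 20.5
eef_pos: [0.5183, 0.3725, 0.1377]
eef_rot: [0.704, -0.703, 0.071, -0.072]
wrist_force: [-0.5, -0.4, 0.0]
opening: 0.999
```

```bash
python3 nxt.py .519 .3627 .07 -.202 3 1; python3 - <<'E'
from h import *
ims={n:ctrl.camera(n) for n in("top","scene")}
np.save("ims3.npy",np.array([ims["top"],ims["scene"]]))
F=4
cv2.imwrite("pics/s3.png",cv2.resize(ims["scene"][150:300,240:420,::-1],None,fx=F,fy=F,interpolation=cv2.INTER_CUBIC))
for cams in (("top",),("scene",)):
    print(cams,fit(ims,box(.05,.19,.012),hsv['blue'],(.4983,.13),.055,(-.25,-.15),cams))
E
```

```text
t 20.5 pos [0.5183 0.3725 0.1377] phi -0.203 tilt [-0.0009 -0.001   0.0013] open 0.999 F [-0.5 -0.4  0. ] err [ 0.0007 -0.0098 -0.0677]
0.02 0.45 -0.06 -0 -0 0 1 ; 0.02 0.45 -0.07 -0 -0 0.01 1 ; 0.01 0.45 -0.06 -0.01 -0.01 0 1
('top',) (array([ 0.49829733,  0.13010104, -0.20680429]), np.float64(0.14511648999489823))
('scene',) (array([ 0.4977696 ,  0.13215061, -0.20113775]), np.float64(0.0801921905664208))
```

View pics/s3.png

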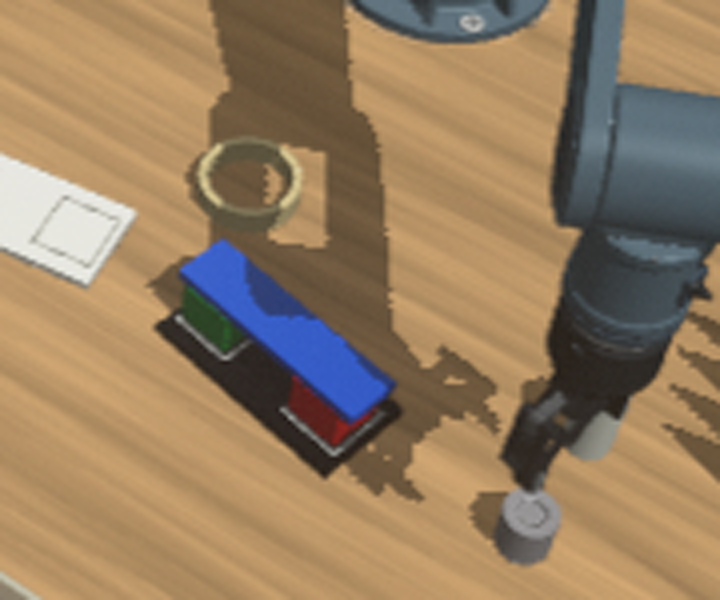

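The shelf lies level across both risers, and the fit puts it within about 2 mm of the base centre. Now the weight, at about (527,525).

Call:
apply_moves(
  plan="0.02 0.3 -0.08 0 0 0 1 ; 0.02 0.5 -0.08 0 0 0 1 ; 0 0.45 -0.04 0 0 0 1 ; 0 0 0 0 0 0 1 ; 0 0 0 0 0 0 1",
)

```text
time_s: 21.1
eef_pos: [0.5177, 0.3629, 0.074]
eef_rot: [0.704, -0.703, 0.072, -0.071]
wrist_force: [-0.3, -1.2, -0.7]
opening: 1.0
```

```bash
python3 nxt.py .519 .3627 .025 -.202 3 1
```

```text
t 21.1 pos [0.5177 0.3629 0.074 ] phi -0.2026 tilt [-0.0002 -0.0006 -0.0004] open 1.0 F [-0.3 -1.2 -0.7] err [ 0.0013 -0.0002 -0.049 ]
0.01 0.33 0 -0 -0 -0 1 ; 0.01 0.33 0 -0 -0 -0 1 ; 0.01 0.32 0 -0 -0 -0 1
```

Call:
apply_moves(
  plan="0.01 0.33 0 0 0 0 1 ; 0.01 0.33 0 0 0 0 1 ; 0.01 0.32 0 0 0 0 1 ; 0 0 0 0 0 0 1 ; 0 0 0 0 0 0 0.3",
)

```text
time_s: 21.6
eef_pos: [0.519, 0.3632, 0.0247]
eef_rot: [0.704, -0.703, 0.071, -0.071]
wrist_force: [-0.1, 0.9, -0.2]
opening: 0.857
```

Call:
apply_moves(
  plan="0 0 0 0 0 0 0 ; 0 0 0 0 0 0 0 ; 0 0 0 0 0 0 0 ; 0 0 0 0 0 0 0 ; 0 0 0 0 0 0 0",
)

```text
time_s: 22.1
eef_pos: [0.5202, 0.3639, 0.0269]
eef_rot: [0.704, -0.703, 0.07, -0.072]
wrist_force: [-1.3, 0.8, 5.8]
opening: 0.485
```

Call:
apply_moves(
  plan="0 -0.3 0 0 0 0 0 ; 0 -0.6 0 0 0 0 0 ; 0 -0.8 0 0 0 0 0 ; 0 -0.8 0 0 0 0 0 ; 0 -0.4 0 0 0 0 0",
)

```text
time_s: 22.6
eef_pos: [0.5206, 0.3637, 0.1751]
eef_rot: [0.705, -0.702, 0.069, -0.073]
wrist_force: [-0.0, 0.0, -4.1]
opening: 0.483
```

```bash
python3 nxt.py .498 .1305 .16 -.202 8 0
```

```text
t 22.6 pos [0.5206 0.3637 0.1751] phi -0.2018 tilt [-0.0037  0.0002  0.0049] open 0.483 F [-0.   0.  -4.1] err [-0.0226 -0.2332 -0.0151]
0.06 0.04 -0.58 -0 0 0.01 0 ; 0.06 0.04 -0.58 -0 0 0 0 ; 0.06 0.03 -0.58 -0.01 0 0.01 0 ; 0.06 0.04 -0.58 -0 0 0 0 ; 0.06 0.04 -0.59 -0.01 0 0.01 0
0.06 0.03 -0.58 -0 0 0 0 ; 0.07 0.04 -0.59 -0.01 0 0.01 0 ; 0.06 0.03 -0.58 -0 0 0 0
```

Call:
apply_moves(
  plan="0.06 0 -0.58 0 0 0.01 0 ; 0.06 0 -0.6 0 0 0.01 0 ; 0.06 0.03 -0.6 -0.01 0 0.01 0 ; 0.06 0.04 -0.6 -0.01 0 0.01 0 ; 0.06 0.04 -0.6 0 0 0 0",
)

```text
time_s: 23.1
eef_pos: [0.5033, 0.213, 0.165]
eef_rot: [-0.703, 0.704, -0.073, 0.069]
wrist_force: [1.2, -1.1, -3.9]
opening: 0.488
```

Call:
apply_moves(
  plan="0.06 0 -0.6 0 0 0 0 ; 0.06 0 -0.6 0 0 0 0 ; 0.03 0 -0.3 0 0 0 0 ; 0 0 0 0 0 0 0 ; 0 0 0 0 0 0 0",
)

```text
time_s: 23.6
eef_pos: [0.4965, 0.1396, 0.1654]
eef_rot: [-0.703, 0.704, -0.073, 0.07]
wrist_force: [-0.3, 0.5, -4.2]
opening: 0.482
```

```bash
python3 nxt.py .498 .1305 .115 -.202 3 0
```

```text
t 23.6 pos [0.4965 0.1396 0.1654] phi -0.2027 tilt [ 0.0007 -0.0007 -0.0039] open 0.482 F [-0.3  0.5 -4.2] err [ 0.0015 -0.0091 -0.0504]
0.02 0.34 -0.06 0 -0 -0.01 0 ; 0.02 0.33 -0.06 0 -0 -0.01 0 ; 0.03 0.34 -0.05 0.01 -0.01 -0.01 0
```

Call:
apply_moves(
  plan="0.03 0.34 -0.07 0 0 -0.02 0 ; 0.03 0.34 -0.07 0 0 -0.01 0 ; 0.02 0.34 -0.05 0 0 0 0 ; 0 0 0 0 0 0 0 ; 0 0 0 0 0 0 0",
)

```text
time_s: 24.1
eef_pos: [0.4983, 0.1301, 0.1142]
eef_rot: [-0.703, 0.704, -0.071, 0.07]
wrist_force: [-0.9, 0.4, -4.3]
opening: 0.479
```

```bash
python3 nxt.py .498 .1305 .0955 -.202 3 0; python3 - <<'E'
from h import *
ims={n:ctrl.camera(n) for n in("top","scene")}
cv2.imwrite("pics/s4.png",cv2.resize(ims["scene"][150:300,240:420,::-1],None,fx=4,fy=4,interpolation=cv2.INTER_CUBIC))
E
```

```text
t 24.1 pos [0.4983 0.1301 0.1142] phi -0.2008 tilt [ 0.0011  0.0012 -0.001 ] open 0.479 F [-0.9  0.4 -4.3] err [-0.0003  0.0004 -0.0187]
-0 0.12 0 0 0 -0 0 ; -0 0.13 0 0 0.01 -0 0 ; -0.01 0.12 0.01 0.01 0 -0.01 0
```

View pics/s4.png

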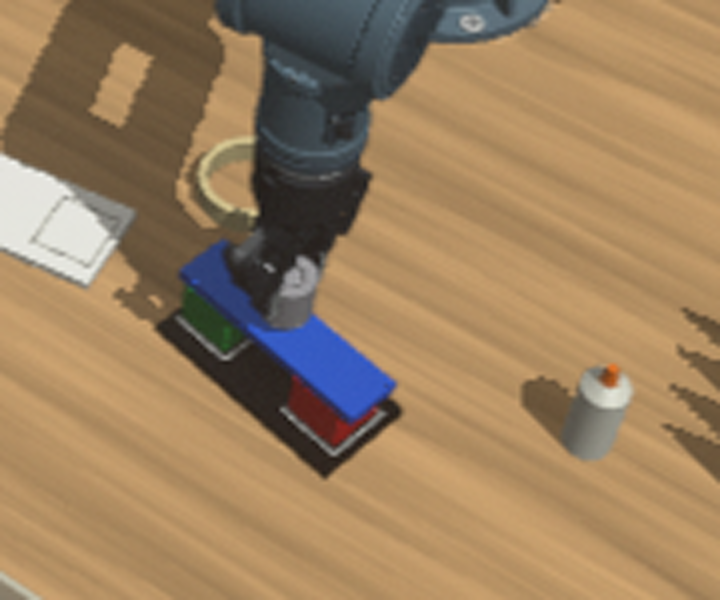

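The weight hovers over the shelf middle and the bottle still stands at (598,412). Lowering.

Call:
apply_moves(
  plan="0 0.13 0 0 0 0 0 ; 0 0.13 0 0 0 0 0 ; 0 0.11 0 0 0 0 0 ; 0 0 0 0 0 0 0 ; 0 0 0 0 0 0 0",
)

```text
time_s: 24.7
eef_pos: [0.4982, 0.1291, 0.0954]
eef_rot: [-0.703, 0.704, -0.072, 0.071]
wrist_force: [0.0, 0.5, -4.3]
opening: 0.485
```

```bash
python3 nxt.py .498 .1305 .0939 -.202 3 0
```

```text
t 24.7 pos [0.4982 0.1291 0.0954] phi -0.2019 tilt [ 0.0014  0.0001 -0.0009] open 0.485 F [ 0.   0.5 -4.3] err [-0.0002  0.0014 -0.0015]
-0 0.01 0.01 0 0 -0 0 ; -0 0.01 0.01 0.01 0 -0 0 ; -0.01 0.01 0.01 0 0 -0.01 0
```

Call:
apply_moves(
  plan="0 0.02 0 0 0 0 0 ; 0 0.01 0 0 0 0 0 ; 0 0 0 0 0 0 0 ; 0 0 0 0 0 0 0.65 ; 0 0 0 0 0 0 0.7",
)

```text
time_s: 25.2
eef_pos: [0.4992, 0.1292, 0.0949]
eef_rot: [-0.703, 0.704, -0.071, 0.072]
wrist_force: [0.5, -0.1, 1.0]
opening: 0.705
```

Call:
apply_moves(
  plan="0 0 0 0 0 0 1 ; 0 0 0 0 0 0 1 ; 0 -0.3 0 0 0 0 1 ; 0 -0.5 0 0 0 0 1 ; 0 -0.8 0 0 0 0 1",
)

```text
time_s: 25.7
eef_pos: [0.4966, 0.1291, 0.1729]
eef_rot: [-0.703, 0.704, -0.073, 0.069]
wrist_force: [0.6, 0.2, 0.0]
opening: 1.0
```

Call:
apply_moves(
  plan="0 -0.8 0 0 0 0 1 ; 0 -0.3 0 0 0 0 1 ; 0 0 0 0 0 0 1 ; 0 0 0 0 0 0 1 ; 0 0 0 0 0 0 1",
)

```text
time_s: 26.2
eef_pos: [0.4974, 0.1293, 0.2274]
eef_rot: [-0.703, 0.704, -0.072, 0.07]
wrist_force: [-0.0, 0.0, -0.4]
opening: 0.998
```

```bash
python3 nxt.py .4075 .360 .18 -.6 8 1
```

```text
t 26.2 pos [0.4974 0.1293 0.2274] phi -0.2018 tilt [ 0.0026  0.3982 -0.0028] open 0.998 F [-0.   0.  -0.4] err [-0.0899  0.2307 -0.0474]
-0.34 0.12 0.52 0 0.41 -0 1 ; -0.36 0.12 0.5 0 0.42 -0 1 ; -0.38 0.12 0.49 0 0.41 -0 1 ; -0.41 0.12 0.46 0 0.42 -0 1 ; -0.43 0.12 0.44 0.01 0.41 -0.01 1
-0.45 0.12 0.42 0 0.42 -0 1 ; -0.48 0.11 0.4 0.01 0.41 -0.01 1 ; -0.49 0.12 0.38 0 0.42 -0 1
```

```bash
python3 nxt.py .4075 .360 .18 -.202 6 1
```

```text
t 26.2 pos [0.4974 0.1293 0.2274] phi -0.2018 tilt [ 0.002   0.0002 -0.0032] open 0.998 F [-0.   0.  -0.4] err [-0.0899  0.2307 -0.0474]
-0.45 0.16 0.69 0 0 -0 1 ; -0.45 0.16 0.69 0 0 -0.01 1 ; -0.45 0.16 0.7 0 0 -0 1 ; -0.44 0.16 0.69 0.01 0 -0.01 1 ; -0.45 0.15 0.7 0 0 -0 1
-0.44 0.16 0.69 0.01 0 -0.01 1
```

Call:
apply_moves(
  plan="-0.45 0 0.69 0 0 -0.01 1 ; -0.45 0.1 0.69 0 0 -0.01 1 ; -0.45 0.16 0.7 0 0 0 1 ; -0.44 0.16 0.69 0.01 0 -0.01 1 ; -0.45 0.15 0.7 0 0 0 1",
)

```text
time_s: 26.7
eef_pos: [0.4219, 0.3226, 0.1982]
eef_rot: [-0.703, 0.704, -0.071, 0.072]
wrist_force: [-0.2, 0.6, -0.2]
opening: 1.003
```

Call:
apply_moves(
  plan="-0.5 0.1 0.8 0 0 0 1 ; -0.1 0 0.2 0 0 0 1 ; 0 0 0 0 0 0 1 ; 0 0 0 0 0 0 1 ; 0 0 0 0 0 0 1",
)

```text
time_s: 27.2
eef_pos: [0.4049, 0.3754, 0.1949]
eef_rot: [-0.703, 0.704, -0.071, 0.073]
wrist_force: [0.8, -0.4, -0.3]
opening: 0.998
```

```bash
python3 nxt.py .4075 .360 .13 -.202 3 1; python3 - <<'E'
from h import *
ims={n:ctrl.camera(n) for n in("top","scene")}
np.save("ims4.npy",np.array([ims["top"],ims["scene"]]))
cv2.imwrite("pics/s5.png",cv2.resize(ims["scene"][150:300,240:420,::-1],None,fx=4,fy=4,interpolation=cv2.INTER_CUBIC))
cv2.imwrite("pics/t5.png",cv2.resize(ims["top"][140:260,90:290,::-1],None,fx=4,fy=4,interpolation=cv2.INTER_CUBIC))
E
```

```text
t 27.2 pos [0.4049 0.3754 0.1949] phi -0.2034 tilt [ 0.0008 -0.0014  0.0031] open 0.998 F [ 0.8 -0.4 -0.3] err [ 0.0026 -0.0154 -0.0649]
0.04 0.43 -0.1 0 -0 0.01 1 ; 0.04 0.43 -0.09 0 -0.01 0.01 1 ; 0.03 0.44 -0.1 0.01 -0 0.01 1
```

View pics/s5.png

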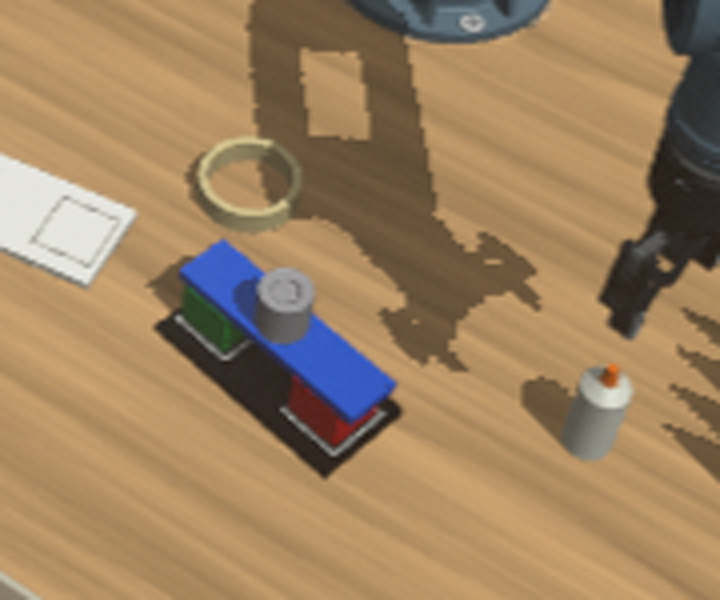

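View pics/t5.png

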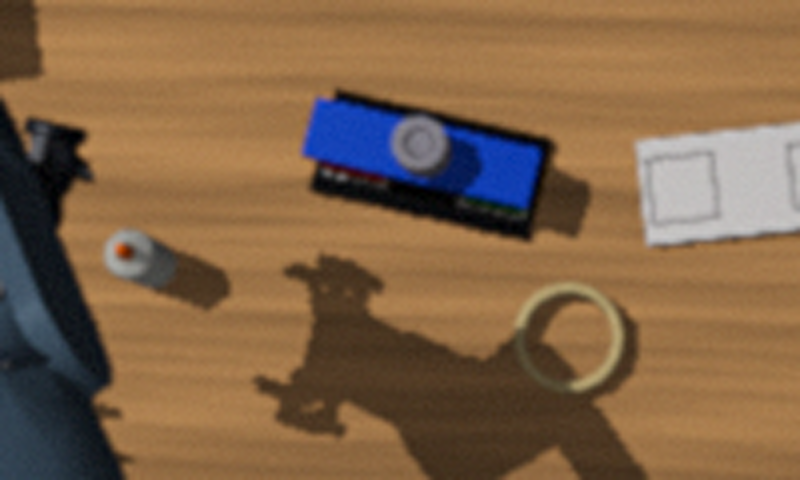

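The weight stands mid-shelf and the bottle is upright with its nozzle at (124,250) in the top crop, which matches the earlier measurement. Aligning above the bottle.

Call:
apply_moves(
  plan="0.05 0.2 -0.12 0 0 0.02 1 ; 0.04 0.3 -0.12 0 0 0.01 1 ; 0.03 0.3 -0.08 0 0 0 1 ; 0 0 0 0 0 0 1 ; 0 0 0 0 0 0 1",
)

```text
time_s: 27.8
eef_pos: [0.407, 0.3591, 0.1549]
eef_rot: [-0.703, 0.704, -0.072, 0.071]
wrist_force: [0.5, -0.8, 0.2]
opening: 1.003
```

```bash
python3 nxt.py .4075 .360 .055 -.202 4 1; python3 - <<'E'
from h import *
print("weight",ray("scene",(310.75,222.),.109),ray("top",(421/4+89.5,144/4+139.5),.109))
E
```

```text
t 27.8 pos [0.407  0.3591 0.1549] phi -0.2029 tilt [ 0.0006 -0.0009 -0.001 ] open 1.003 F [ 0.5 -0.8  0.2] err [ 0.0005  0.0009 -0.0999]
0 0.5 0.01 0 -0 -0 1 ; 0 0.5 0 0 -0 -0 1 ; 0 0.5 0.01 0 -0 -0 1 ; 0.01 0.5 0 0.01 -0.01 -0.01 1
weight [0.50034707 0.12630448 0.109     ] [0.49648867 0.12736305 0.109     ]
```

Call:
apply_moves(
  plan="0 0.5 0.01 0 0 0 1 ; 0 0.5 0 0 0 0 1 ; 0 0.5 0.01 0 0 0 1 ; 0 0.5 0 0 0 0 1 ; 0 0 0 0 0 0 1",
)

```text
time_s: 28.3
eef_pos: [0.4054, 0.3597, 0.0528]
eef_rot: [-0.702, 0.705, -0.073, 0.07]
wrist_force: [-0.0, -0.8, -0.4]
opening: 0.999
```

Call:
apply_moves(
  plan="0 0 0 0 0 0 0.5 ; 0 0 0 0 0 0 0.3 ; 0 0 0 0 0 0 0.2 ; 0 0 0 0 0 0 0 ; 0 0 0 0 0 0 0",
)

```text
time_s: 28.8
eef_pos: [0.4085, 0.3616, 0.0572]
eef_rot: [0.704, -0.703, 0.07, -0.072]
wrist_force: [-0.9, -0.3, 7.1]
opening: 0.448
```

Call:
apply_moves(
  plan="0 0 0 0 0 0 0 ; 0 0 0 0 0 0 0 ; 0 0 0 0 0 0 0 ; 0 0 0 0 0 0 0 ; 0 0 0 0 0 0 0",
)

```text
time_s: 29.3
eef_pos: [0.4085, 0.3616, 0.0572]
eef_rot: [0.704, -0.703, 0.07, -0.072]
wrist_force: [-0.7, -0.3, 7.0]
opening: 0.449
```

```bash
python3 nxt.py .4075 .360 .22 -.202 5 0
```

```text
t 29.3 pos [0.4085 0.3616 0.0572] phi -0.2017 tilt [-0.0023  0.0003  0.0024] open 0.449 F [-0.7 -0.3  7. ] err [-0.001  -0.0016  0.1628]
-0 -0.65 -0.01 -0 0 0 0 ; -0 -0.65 -0 -0 0 0.01 0 ; -0 -0.65 -0.01 -0.01 0 0 0 ; -0 -0.65 -0 -0 0 0.01 0 ; -0.01 -0.66 -0.01 -0.01 0 0 0
```

Call:
apply_moves(
  plan="0 -0.3 0 0 0 0 0 ; 0 -0.7 0 0 0 0 0 ; 0 -0.9 0 0 0 0 0 ; 0 -0.9 0 0 0 0 0 ; 0 -0.6 0 0 0 0 0",
)

```text
time_s: 29.8
eef_pos: [0.4079, 0.3613, 0.23]
eef_rot: [0.704, -0.703, 0.07, -0.072]
wrist_force: [0.0, 0.3, -0.6]
opening: 0.453
```

```bash
python3 nxt.py .405 -.371 .22 -.202 17 0; python3 - <<'E'
from h import *
cv2.imwrite("pics/s6.png",cv2.resize(ctrl.camera("scene")[130:300,240:440,::-1],None,fx=3,fy=3,interpolation=cv2.INTER_CUBIC))
E
```

```text
t 29.8 pos [0.4079 0.3613 0.23  ] phi -0.2017 tilt [-0.0031  0.0003  0.0034] open 0.453 F [ 0.   0.3 -0.6] err [-0.0029 -0.7323 -0.01  ]
0.17 0.01 -0.84 -0 0 0 0 ; 0.17 0.01 -0.85 -0 0 0 0 ; 0.17 0.01 -0.84 -0 0 0 0 ; 0.17 0.01 -0.85 -0 0 0 0 ; 0.17 0.01 -0.84 -0 0 0 0
0.17 0.01 -0.85 -0 0 0 0 ; 0.17 0.01 -0.84 -0 0 0 0 ; 0.17 0.01 -0.85 -0 0 0 0 ; 0.17 0.01 -0.84 -0 0 0 0 ; 0.17 0.01 -0.85 -0 0 0 0
0.17 0.01 -0.84 -0 0 0 0 ; 0.17 0.01 -0.85 -0 0 0 0 ; 0.17 0.01 -0.84 -0.01 0 0.01 0 ; 0.17 0.01 -0.85 -0 0 0 0 ; 0.17 0.01 -0.84 -0.01 0 0.01 0
0.16 0.01 -0.85 -0 0 0 0 ; 0.17 0.01 -0.84 -0.01 0 0.01 0
```

View pics/s6.png

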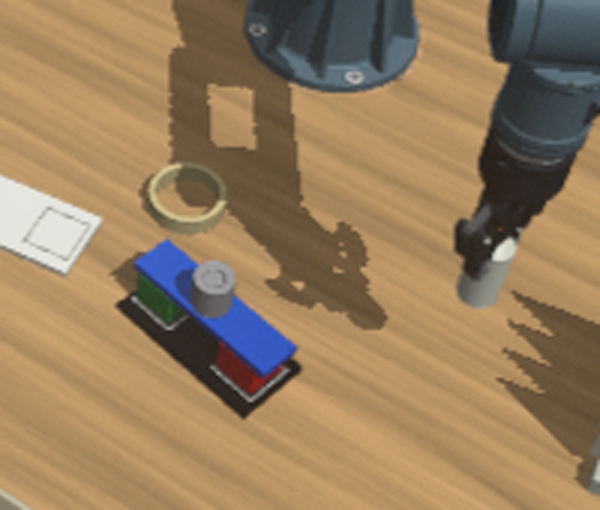

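The bottle is held upright at (483,270). Carrying it across, well above the stack.

Call:
apply_moves(
  plan="0.1 0 -0.5 0 0 0 0 ; 0.17 0 -0.84 0 0 0 0 ; 0.17 0 -0.84 0 0 0 0 ; 0.17 0 -0.84 0 0 0 0 ; 0.17 0 -0.84 0 0 0 0",
)

```text
time_s: 30.35
eef_pos: [0.4061, 0.1625, 0.2259]
eef_rot: [0.704, -0.704, 0.071, -0.071]
wrist_force: [0.3, 0.1, -0.6]
opening: 0.45
```

Call:
apply_moves(
  plan="0.17 0 -0.84 0 0 0 0 ; 0.17 0 -0.84 0 0 0 0 ; 0.17 0 -0.84 0 0 0 0 ; 0.17 0 -0.84 0 0 0 0 ; 0.17 0 -0.84 0 0 0 0",
)

```text
time_s: 30.85
eef_pos: [0.4057, -0.052, 0.2261]
eef_rot: [-0.703, 0.704, -0.071, 0.072]
wrist_force: [1.2, 0.2, -0.3]
opening: 0.448
```

```bash
python3 nxt.py .4008 -.371 .22 -.202 9 0
```

```text
t 30.85 pos [ 0.4057 -0.052   0.2261] phi -0.2018 tilt [0.0003 0.0002 0.0011] open 0.448 F [ 1.2  0.2 -0.3] err [-0.0049 -0.319  -0.0061]
0.13 0.01 -0.7 0 0 0 0 ; 0.13 0.01 -0.7 0 0 0 0 ; 0.13 0.01 -0.7 0 0 0 0 ; 0.13 0.02 -0.7 0 0 0 0 ; 0.13 0.01 -0.69 0 0 0 0
0.13 0.02 -0.7 0 0 0 0 ; 0.13 0.01 -0.69 0 0 0 0 ; 0.14 0.02 -0.7 0 0 0 0 ; 0.13 0.01 -0.69 0 0 0.01 0
```

Call:
apply_moves(
  plan="0.14 0.02 -0.74 0 0 0 0 ; 0.14 0.02 -0.74 0 0 0 0 ; 0.14 0.02 -0.74 0 0 0 0 ; 0.14 0.02 -0.74 0 0 0 0 ; 0.14 0.02 -0.74 0 0 0 0",
)

```text
time_s: 31.35
eef_pos: [0.403, -0.2401, 0.221]
eef_rot: [-0.703, 0.704, -0.071, 0.071]
wrist_force: [0.9, -0.5, -0.7]
opening: 0.451
```

Call:
apply_moves(
  plan="0.14 0 -0.74 0 0 0 0 ; 0.14 0 -0.74 0 0 0 0 ; 0.1 0 -0.5 0 0 0 0 ; 0 0 0 0 0 0 0 ; 0 0 0 0 0 0 0",
)

```text
time_s: 31.85
eef_pos: [0.4019, -0.3393, 0.2204]
eef_rot: [0.704, -0.703, 0.072, -0.071]
wrist_force: [-0.1, 1.4, -0.8]
opening: 0.449
```

```bash
python3 nxt.py .4008 -.371 .1 -.202 4 0
```

```text
t 31.85 pos [ 0.4019 -0.3393  0.2204] phi -0.2029 tilt [-0.0006 -0.0009 -0.0006] open 0.449 F [-0.1  1.4 -0.8] err [-0.0011 -0.0317 -0.1204]
0.03 0.6 -0.16 -0 -0 -0 0 ; 0.03 0.6 -0.16 -0 -0 -0 0 ; 0.02 0.6 -0.15 -0 -0 -0 0 ; 0.03 0.61 -0.16 -0.01 -0.01 -0 0
```

Call:
apply_moves(
  plan="0.04 0.3 -0.2 0 0 0 0 ; 0.03 0.5 -0.2 0 0 0 0 ; 0.03 0.6 -0.2 0 0 0 0 ; 0 0.5 -0.04 0 0 0 0 ; 0 0 0 0 0 0 0",
)

```text
time_s: 32.35
eef_pos: [0.3991, -0.3683, 0.1219]
eef_rot: [0.706, -0.701, 0.073, -0.069]
wrist_force: [-1.1, 1.2, -0.8]
opening: 0.45
```

```bash
python3 nxt.py .4008 -.371 .08 -.202 3 0
```

```text
t 32.35 pos [ 0.3991 -0.3683  0.1219] phi -0.201 tilt [-0.0054  0.001  -0.0057] open 0.45 F [-1.1  1.2 -0.8] err [ 0.0017 -0.0027 -0.0419]
0.02 0.28 -0.02 -0.01 0 -0.02 0 ; 0.01 0.28 -0.01 -0.02 0 -0.01 0 ; 0.02 0.28 -0.02 -0.01 0.01 -0.02 0
```

Call:
apply_moves(
  plan="0.02 0.28 -0.02 0 0 -0.02 0 ; 0.01 0.28 -0.01 -0.01 0 0 0 ; 0.01 0.26 -0.01 -0.01 0 0 0 ; 0 0 0 0 0 0 0 ; 0 0 0 0 0 0 0",
)

```text
time_s: 32.85
eef_pos: [0.4023, -0.374, 0.0841]
eef_rot: [-0.703, 0.704, -0.071, 0.072]
wrist_force: [-0.0, 0.0, -0.9]
opening: 0.45
```

```bash
python3 nxt.py .4008 -.371 .0645 -.202 2 0; python3 - <<'E'
from h import *
im=ctrl.camera("scene"); F=6; z=ctrl.get_obs()["eef_pos"]
im=cv2.resize(im[:,:,::-1],None,fx=F,fy=F,interpolation=cv2.INTER_CUBIC)
for P,zz in((cyl(.04,.075),z[2]-.0572),):
    h=cv2.convexHull(((proj("scene",place(P,z[0],z[1],0,zz))+.5)*F-.5).astype(np.float32)); cv2.polylines(im,[np.round(h).astype(int)],True,(255,0,255),1)
cv2.imwrite("pics/s7.png",im[105*F:195*F,150*F:270*F])
E
```

```text
t 32.85 pos [ 0.4023 -0.374   0.0841] phi -0.2016 tilt [0.002  0.0003 0.0017] open 0.45 F [-0.   0.  -0.9] err [-0.0015  0.003  -0.0196]
-0.02 0.2 0.03 0.01 0 0.01 0 ; -0.02 0.19 0.02 0.01 0 0 0
```

View pics/s7.png

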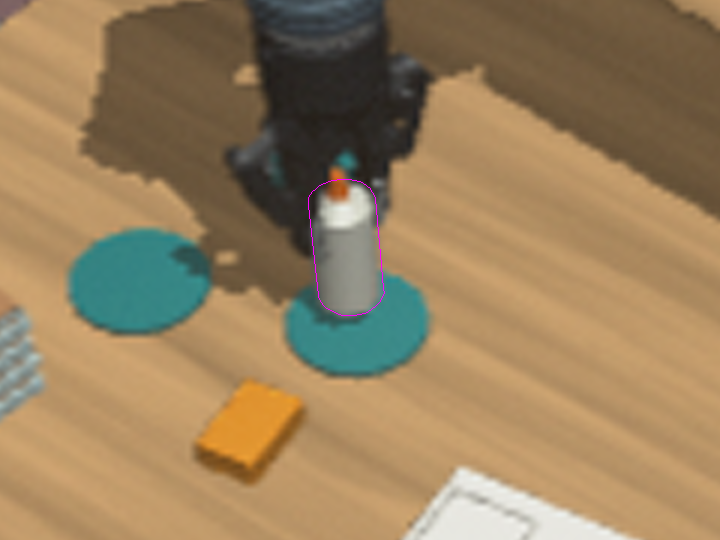

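The held bottle matches the predicted outline above the chosen coaster, and the offcut is untouched. Lowering.

Call:
apply_moves(
  plan="-0.02 0.2 0.03 0 0 0.02 0 ; -0.02 0.19 0.02 0.01 0 0 0 ; 0 0 0 0 0 0 0 ; 0 0 0 0 0 0 0 ; 0 0 0 0 0 0 0",
)

```text
time_s: 33.4
eef_pos: [0.4007, -0.3713, 0.0646]
eef_rot: [-0.703, 0.704, -0.071, 0.071]
wrist_force: [0.0, -0.6, -0.2]
opening: 0.447
```

```bash
python3 nxt.py .4008 -.371 .0632 -.202 2 0
```

```text
t 33.4 pos [ 0.4007 -0.3713  0.0646] phi -0.2018 tilt [ 0.001   0.0002 -0.0006] open 0.447 F [ 0.  -0.6 -0.2] err [ 0.0001  0.0003 -0.0014]
0 0.01 0 0 0 -0 0 ; 0 0.02 0.01 0.01 0 -0 0
```

Call:
apply_moves(
  plan="0 0.02 0 0 0 0 0 ; 0 0.01 0 0 0 0 0 ; 0 0 0 0 0 0 0 ; 0 0 0 0 0 0 0 ; 0 0 0 0 0 0 0",
)

```text
time_s: 33.9
eef_pos: [0.4008, -0.3714, 0.0632]
eef_rot: [-0.703, 0.704, -0.071, 0.071]
wrist_force: [0.6, 1.4, -1.2]
opening: 0.444
```

Call:
apply_moves(
  plan="0 0.02 0 0 0 0 0 ; 0 0 0 0 0 0 0 ; 0 0 0 0 0 0 0.6 ; 0 0 0 0 0 0 0.7 ; 0 0 0 0 0 0 1",
)

```text
time_s: 34.4
eef_pos: [0.4008, -0.3714, 0.0621]
eef_rot: [-0.703, 0.704, -0.071, 0.071]
wrist_force: [-0.1, -0.8, 0.1]
opening: 0.848
```

Call:
apply_moves(
  plan="0 0 0 0 0 0 1 ; 0 0 0 0 0 0 1 ; 0 0 0 0 0 0 1 ; 0 0 0 0 0 0 1 ; 0 -0.2 0 0 0 0 1",
)

```text
time_s: 34.9
eef_pos: [0.4001, -0.3704, 0.0713]
eef_rot: [0.704, -0.703, 0.072, -0.07]
wrist_force: [-0.1, -0.5, -0.9]
opening: 1.002
```

Call:
apply_moves(
  plan="0 -0.4 0 0 0 0 1 ; 0 -0.7 0 0 0 0 1 ; 0 -0.7 0 0 0 0 1 ; 0 -0.7 0 0 0 0 1 ; 0 -0.5 0 0 0 0 1",
)

```text
time_s: 35.4
eef_pos: [0.4014, -0.3718, 0.2258]
eef_rot: [-0.702, 0.705, -0.07, 0.072]
wrist_force: [0.1, 0.2, -0.4]
opening: 0.999
```

```bash
python3 nxt.py .25 -.5 .25 -.202 5 1
```

```text
t 35.4 pos [ 0.4014 -0.3718  0.2258] phi -0.2017 tilt [0.0038 0.0003 0.0024] open 0.999 F [ 0.1  0.2 -0.4] err [-0.1514 -0.1282  0.0242]
-0.49 -0.1 -0.62 0.01 0 0 1 ; -0.49 -0.1 -0.63 0.01 0 0 1 ; -0.49 -0.09 -0.62 0 0 0.01 1 ; -0.49 -0.1 -0.62 0.01 0 0 1 ; -0.49 -0.09 -0.63 0 0 0.01 1
```

Call:
apply_moves(
  plan="-0.3 -0.2 -0.4 0 0 0 1 ; -0.49 -0.1 -0.63 0 0 0 1 ; -0.49 0 -0.62 0 0 0 1 ; -0.49 0 -0.62 0 0 0 1 ; -0.2 0 -0.3 0 0 0 1",
)

```text
time_s: 35.9
eef_pos: [0.2763, -0.4792, 0.2385]
eef_rot: [-0.702, 0.704, -0.072, 0.072]
wrist_force: [1.2, -0.6, -0.5]
opening: 1.001
```

Call:
apply_moves(
  plan="0 0 0 0 0 0 1 ; 0 0 0 0 0 0 1 ; 0 0 0 0 0 0 1 ; 0 0 0 0 0 0 1 ; 0 0 0 0 0 0 1",
)

```text
time_s: 36.4
eef_pos: [0.2794, -0.4767, 0.2375]
eef_rot: [-0.703, 0.704, -0.071, 0.071]
wrist_force: [0.4, 0.3, 0.3]
opening: 0.998
```

```bash
python3 - <<'E'
from h import *
ims={n:ctrl.camera(n) for n in("top","scene")}
np.save("ims5.npy",np.array([ims["top"],ims["scene"]]))
cv2.imwrite("pics/t8.png",cv2.resize(ims["top"][120:260,90:400,::-1],None,fx=2.58,fy=2.58,interpolation=cv2.INTER_CUBIC))
cv2.imwrite("pics/s8.png",cv2.resize(ims["scene"][110:290,140:380,::-1],None,fx=3.3,fy=3.3,interpolation=cv2.INTER_CUBIC))
for cams in (("top",),("scene",)):
    print("shelf",cams,fit(ims,box(.05,.19,.012),hsv['blue'],(.4983,.13),.055,(-.25,-.15),cams)[0].round(4))
print("off",fit(ims,box(.06,.04,.02),hsv['amber'],(.5146,-.3579),0,(.1,.3)))
print(ctrl.get_obs())
E
```

```text
shelf ('top',) [ 0.4992  0.13   -0.188 ]
shelf ('scene',) [ 0.4993  0.1297 -0.1934]
off (array([ 0.51378508, -0.35841837,  0.15132384]), np.float64(0.1086732786071628))
{'time_s': 36.5, 'q': array([-1.25547061e+00,  1.34925901e-01,  1.66943093e+00, -8.31723895e-04,
        1.33626610e+00, -1.05453436e+00]), 'dq': array([-0.00465426,  0.00135736, -0.0018774 , -0.00031749, -0.00142851,
       -0.00038409]), 'joint_efforts': array([ 4.07984527e-02, -4.19372964e+01, -3.49255300e+01, -1.58010673e-03,
       -9.23836233e-04,  2.06269819e-03]), 'eef_pos': array([ 0.27921893, -0.47690669,  0.2374617 ]), 'eef_rot': array([-0.70311859,  0.70397694, -0.07097756,  0.07073119]), 'wrist_force': array([0.91535817, 0.45032843, 0.60209718]), 'torque': array([ 0.00092324, -0.01562698, -0.01864948]), 'opening': 1.0022911993659605}
```

View pics/t8.png

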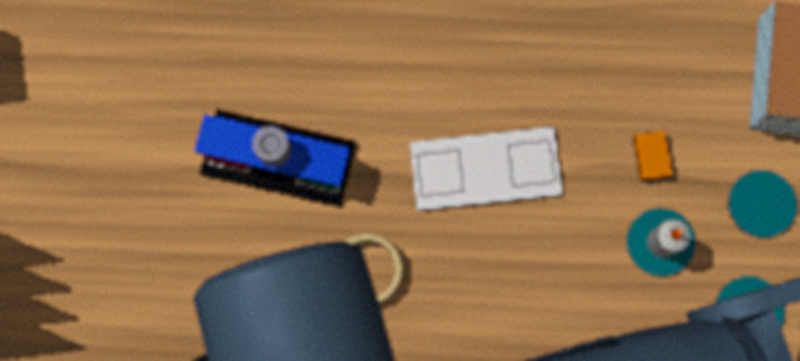

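View pics/s8.png

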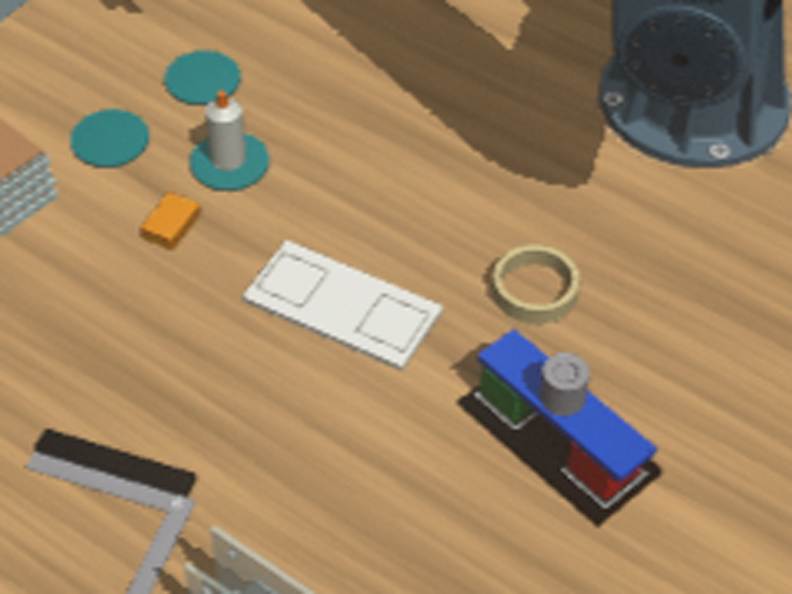

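```bash
python3 - <<'E'
from h import *
print(ray("top",(351.9,210.6),.106),ray("scene",(206.8,138.6),.106))
ctrl.hand_in()
E
```

```text
[ 0.39819274 -0.36869404  0.106     ] [ 0.40601485 -0.369486    0.106     ]
the job is handed in; nothing more can be done
```

I built the stand on the black base and handed the job in at about 36.5 s of the 115 s allowed. No verdict came back, so everything below is from my own last checks.

- **Risers:** red stands on the left square and green on the right. In the scene camera both were within about 3 mm and 0.03 rad of their targets. The arm partly covered the top view, so the top fit of red (0.11 rad off) was poor and green could not be fitted there.
- **Shelf:** it lies level across both risers, about 1 mm from the base centre. Its angle to the base is within about 0.015 rad in both views.
- **Weight:** it stands upright mid-shelf, about 3–5 mm from the shelf's centre.
- **Bottle:** it stands upright on the coaster that was farthest to the robot's left. By its nozzle it is within about 6 mm of the coaster's centre. The two cameras disagree by about 8 mm in x, but both are inside the 15 mm limit.
- **Left alone:** the offcut moved no more than about 1 mm, which is within measuring error, and the white base is empty.
- **Robot:** everything is released, and the arm is parked clear with the gripper open.

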